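Load the marking press

ROBOT

A 6-joint arm with a two-finger parallel gripper is mounted at the origin on the work surface. World frame = base frame: x ahead of the robot, y to its left, z up, the work surface at z = 0. Lengths are in m, angles in degrees, forces in N, time in s.
With the tool pointing down it reaches from about 0.4 to 0.825 m from the base axis. Payload 7 kg.
Tool frame: the origin (TCP) lies midway between the tips of the shut fingers; the grasp point (between the pads) lies 19 mm behind it; z points along the fingers, y is the direction in which the jaws open and shut (so a half turn about z gives the same grasp; the last joint's range is limited). The gripper opens to 88 mm and grips with 3 to 60 N. Pads are 19 mm wide; open, the fingers measure 130 mm over their backs; the gripper's body (78 mm by 193 mm) begins 47 mm behind the grasp point.
Start: joints at [90.648, 20.546, 0.682, 0, -70.136, -16.507], TCP at [0.184, 0.649, 0.227] pointing down, gripper open.
Joint ranges: [-176.03, 176.03], [-82.01, 121.73], [-58.28, 71.71], [-173.87, 95.51], [-174.79, -0.11], [-173.66, 173.66]. Speed limits (degrees/s): [136.94, 136.94, 172.46, 180, 180, 180].

INTERFACE

Orientations are given as [roll, pitch, yaw] about the fixed x, y, z axes, in that order (R = Rz(yaw) Ry(pitch) Rx(roll)).
In Python, from plant import get_state, capture, close_job gives the robot as it stands.
- The arm moves only by the tool apply_moves, never from a script. Its argument "commands" is a list of rows, each an object with "grip": the opening, from 0 (shut) to 1 (fully open); "dp": the shift along the tool's x, y, z in mm, a list of three; "yaw": the turn about the tool's z in rad. A call has 1 to 12 rows; each row is the pose to reach, as a shift and turn from the pose commanded when the call began, along the tool's axes at that moment; what a row does not reach only later rows make up. A row lasts 1/8 s, in which the tool goes at most 62.5 mm and 10.7 degrees, less where a joint would pass 70% of its speed; a pose out of reach is approached as far as the arm can. A call with a gripper value outside its range is refused whole. The fingers move at their own pace and stop on an object; "newtons" is the grip in N (left out, the last holds). Time passes only in rows, so rows that repeat a pose let the fingers close. It gives the time, the measured TCP pose, the force and the opening at its end, in the units of the state.
- get_state(): the state, without advancing time (a new reading comes with each control period).
- capture(name): name is "scene" or "top" or "wrist"; returns a dict with "color" (420x560x3 uint8, red, green, blue), "camera_matrix" (3x3 intrinsics, pixels), "xyz" and "rotation" of the camera in the world; the wrist camera has in their place "T_tool_cam" (4x4, takes a point from camera to tool coordinates, whose origin is the TCP and whose axes are the flange's). Camera axes: x right, y up, looking along -z (the intrinsics and any distortion apply to the point x, -y, -z); pixel columns grow to the right and rows downward; lengths in m; the calibration is good to about 2 mm. The wrist camera is an equidistant fisheye: a pixel r from the principal point sees the ray r / f radians off the axis. A picture is of the moment at which its call begins: read the wrist's pose just before it. There is no depth.
- close_job(): hands the job in, once; it reports no verdict.
The state is a dict: "time_s": time; "joints": joint angles; "qd": joint speeds; "joint_torque": joint torques, N m; "tcp_pos": TCP position; "eef_rot": TCP orientation; "contact_force": force on the tool from outside, world axes, zero at the start; "moment": the same for the moment, N m; "gripper_width": finger opening in m.
Only numpy, scipy, OpenCV 4.12 (cv2) and the standard library are available. Lean on these libraries where they do the work, as an engineer would, in place of code of your own. Each camera call takes 0.05 s, during which the arm holds its last target.

TASK

Get the marking press ready for its batch. Push in the dial and turn it from red to white so that it springs out there; then with the red-handled rod from its stand press the hidden latch through the slot in the press's top, so that the drawer springs out, and stand the rod back in its stand. Lay every wooden tag blank from the green mat flat on the drawer's floor, none on top of another, push the drawer shut until it latches, and last push and turn the dial on to green, springing out again, leaving everything else on the table where it is.

Things in the scene. Friction and masses are not known exactly. Their poses are not given: they have to be found in the camera images.
- dial_grip (a point): black dial on the press's top, axis vertical: a flange 54 mm across with an upright grip bar 48 mm long, 13 mm thick, 26 mm tall. Point on the axis, half-way up the bar (flange's top face 13 mm below it, press's top 35 mm below it, dial out). Own x along the bar, y across it, z up; moves with the dial. A white line marks the bar's -x end, the pointer
- dial (a joint): angle of the dial, rad, growing clockwise seen from above: 0 = pointer at the red dot (the start), 1.047 = white, 2.094 = green, end stops just past red and green; the dots lie round the dial on its side towards the robot. Locked at each mark (0.08 rad play) unless pushed in
- dial_push (a joint): how far the dial is pushed in, m: 0 = out, 0.008 = fully in. A spring pushes it out with 5 N, 9 N when fully in. It turns freely once over 5 mm in; let go within about 0.14 rad of a mark it springs out fully and locks, elsewhere it stays stuck half in
- press: marking press: grey metal box fixed to the table, 190 mm deep (x), 280 mm wide (y), 100 mm high, except its front 50 mm over the drawer, a nose only 70 mm high. Its orange drawer front faces the robot. Origin at the centre of its underside; x points from the front to the rear, z up
- press_slot (a point): centre of the narrow slot in the press's top, level with the top face. The slot is 14 mm along its own x and 40 mm along y, framed in black. Axes as the press
- latch: hidden yellow latch tab inside the press under the slot, 22 by 50 mm; origin at the centre of its upper face, 35 mm below the press's top. A spring holds it up with 2 N; pressed down about 7 mm of its 12 mm travel (4 to 5 N) it lets the drawer go. It catches by itself when the drawer is pushed home
- drawer (a joint): opening of the press's bed drawer, m: 0 = shut and latched, 0.11 = fully out (towards the robot, the press's -x). When unlatched a spring pushes it out by itself (3 N when open, 7 N when nearly shut; takes about a second). To latch, it must be pushed about 2 mm past shut, up to 8 mm is possible; it then springs back to 0
- drawer_front (a point): centre of the outer face of the orange drawer front, a flat panel without handle, 248 mm wide (y) and 40 mm high: its lower edge is 22 mm and its upper edge 62 mm above the table, the point 46 mm. Axes as the press, x pointing to the rear; moves with the drawer
- drawer_bed (a point): centre of the drawer's inner floor, on its upper face, 30 mm above the table. Inside 102 mm along its own x (front to rear), 216 mm along y; side and rear walls rise 25 mm above the floor, the front 32 mm. Fully out, the whole bed stands clear in front of the press. Axes as the press, moves with the drawer
- rod: release rod with a red handle, standing in its stand: steel shaft 8 mm thick and 75 mm long, then a dark collar 24 mm across and 6 mm thick, then a round handle 18 mm thick and 60 mm long; 141 mm in all, 80 g. Origin at the lower tip of the shaft, z up along the rod
- rod_handle (a point): centre of the rod's red handle, half-way up it, 111 mm above the rod's tip
- stand: fixed light wooden block 70 by 70 mm, 85 mm high, left of the press, with a vertical hole 15 mm wide (mouth chamfered) through its middle. Origin at the centre of its underside. The rod's shaft stands in the hole with its collar resting on the block, its tip then 10 mm above the table
- tag1_mid (a point): wooden tag blank, 48 mm (own x) by 32 mm (own y) by 18 mm thick (z), 25 g, lying flat on the green cutting mat (3 mm thick) right of the press. The point is at its centre. May be absent
- tag2_mid (a point): wooden tag blank, 48 mm (own x) by 32 mm (own y) by 18 mm thick (z), 25 g, lying flat on the green cutting mat (3 mm thick) right of the press. The point is at its centre. May be absent
- tag3_mid (a point): wooden tag blank, 48 mm (own x) by 32 mm (own y) by 18 mm thick (z), 25 g, lying flat on the green cutting mat (3 mm thick) right of the press. The point is at its centre. May be absent
- tag4_mid (a point): wooden tag blank, 48 mm (own x) by 32 mm (own y) by 18 mm thick (z), 25 g, lying flat on the green cutting mat (3 mm thick) right of the press. The point is at its centre. May be absent
- glue: bystander: white glue bottle, 56 mm wide, 140 mm tall
- tin: bystander: steel tin, 72 mm wide, 100 mm tall
- stampa: bystander: small brass hand stamp, 32 mm wide, 52 mm tall
- stampb: bystander: second brass hand stamp, the same as the first
- driver: bystander: screwdriver lying behind the mat, 200 mm long
- coaster: bystander: dark round wooden coaster, 84 mm wide, 10 mm thick
- mug: bystander: blue mug, 76 mm wide, 90 mm tall
There are look-alikes about, which are no part of the job. What is shaped like the part that bears tag1_mid but blue or yellow is not meant.

How it is judged:
By the outcome, as a careful person would: the job done as asked, in the order asked, and still so for the second after the job is handed in, with the robot touching nothing.
Of tag1, tag2, tag3, tag4 only 2 to 4 are there at a start; the rules pass over those that are not, and their reading is None.
At some moment in a run one of tag1, tag2, tag3, tag4 may be knocked a few centimetres aside while the robot is not near it.
It also fails if it takes over 210 s, if anything falls off the work surface, if the arm or the gripper's body presses on something with over 40 N, if the wrist force passes 120 N, or if a joint passes its speed limit or range.

## Working session

There is one attempt and no reset: what is moved stays moved. The work goes in short steps, Python scripts to look and compute and a tool call to move; the robot and the scene stay as the last step left them, time stands still between calls to the robot, and variables do not carry over. Pictures are saved under pics/ and viewed, and the job is handed in when it is done.

Besides the shell and the picture viewer there is one more tool, called as a command line: name --argument value ..., lists and objects as JSON in quotes. apply_moves: Moves the arm, as the interface text tells. Its arguments: {"type":"object","properties":{"commands":{"type":"array","items":{"type":"object","properties":{"grip":{"type":"number"},"dp":{"type":"array","items":{"type":"number"}},"yaw":{"type":"number"}}}},"newtons":{"type":"number"}},"required":["commands"]}

```bash
ls; mkdir -p pics
python3 - <<'E'
from plant import get_state, capture
import cv2
s=get_state(); print(s)
for n in ("scene","top","wrist"):
    c=capture(n); cv2.imwrite(f"pics/{n}0.png",c["color"][:,:,::-1])
    print({k:v for k,v in c.items() if k!="color"})
E
```

```text
pics
{'time_s': 0.0, 'joints': array([ 9.06481194e+01,  2.05911215e+01,  6.33667776e-01, -1.90025948e-02,
       -7.01374453e+01, -1.65064181e+01]), 'qd': array([-0.07064859,  0.08510278,  0.03664537,  0.09357281,  0.02806863,
       -0.12059609]), 'joint_torque': array([-4.73323835e-04, -5.82711017e+01,  2.93048537e+01,  6.99741796e+00,
        7.01118741e-03, -1.57665850e-04]), 'tcp_pos': array([0.1843547 , 0.64881879, 0.22562896]), 'eef_rot': array([ 1.79903936e+02, -9.83792400e-03, -1.58647616e+01]), 'contact_force': array([-0.09358951, -0.28096887,  0.72487538]), 'moment': array([0.03672353, 0.01746851, 0.02646029]), 'gripper_width': 0.08707229264736721}
{'camera_matrix': array([[541.48426094,   0.        , 270.98502323],
       [  0.        , 541.48426094, 219.98556258],
       [  0.        ,   0.        ,   1.        ]]), 'xyz': array([ 1.50732927, -0.09833   ,  1.06304909]), 'rotation': array([45.87054163, -0.6772714 , 84.22118808])}
{'camera_matrix': array([[410.16299069,   0.        , 280.85090743],
       [  0.        , 410.16299069, 206.36332271],
       [  0.        ,   0.        ,   1.        ]]), 'xyz': array([0.44519101, 0.0276758 , 1.13081422]), 'rotation': array([  5.4509254 ,  -0.67751057, -89.24481656])}
{'camera_matrix': array([[325.1922621 ,   0.        , 280.82477884],
       [  0.        , 325.1922621 , 212.97089275],
       [  0.        ,   0.        ,   1.        ]]), 'T_tool_cam': array([[-6.48804137e-04,  9.55915515e-01,  2.93641118e-01,
         8.12936149e-02],
       [ 9.99999696e-01,  7.47321526e-04, -2.23307628e-04,
         1.15629167e-03],
       [-4.32907555e-04,  2.93640884e-01, -9.55915710e-01,
        -1.57491930e-01],
       [ 0.00000000e+00,  0.00000000e+00,  0.00000000e+00,
         1.00000000e+00]])}
```

View pics/scene0.png

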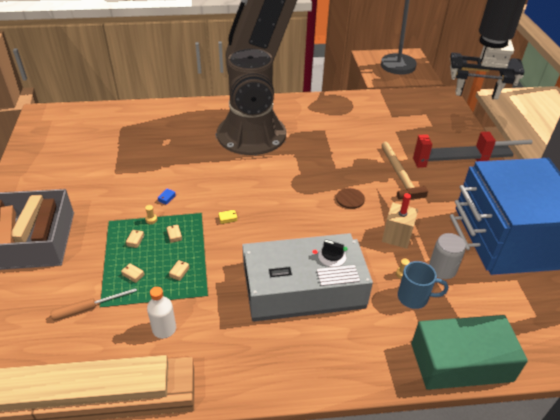

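View pics/top0.png

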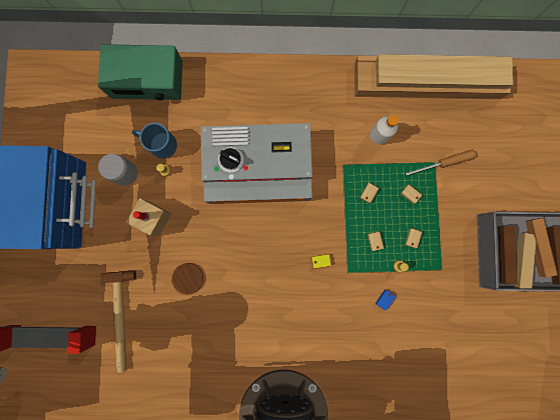

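View pics/wrist0.png

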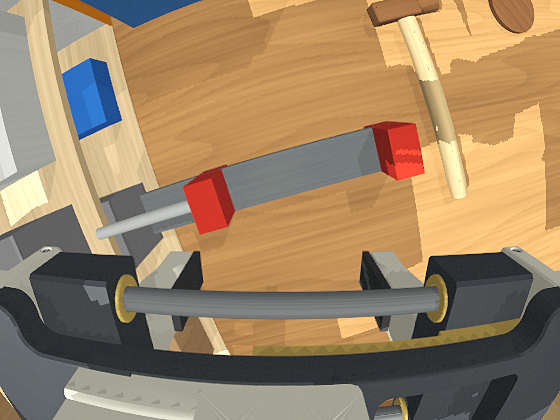

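```bash
cat > h.py <<'E'
import numpy as np, cv2, json, os
from scipy.spatial.transform import Rotation as R
from plant import get_state, capture
def campose(c, st=None):
    if "xyz" in c: return np.array(c["xyz"]), R.from_euler('xyz',c["rotation"],degrees=True).as_matrix()
    Rt=R.from_euler('xyz',st["eef_rot"],degrees=True).as_matrix()
    T=c["T_tool_cam"]; return st["tcp_pos"]+Rt@T[:3,3], Rt@T[:3,:3]
def ray(c,u,v,st=None):
    K=c["camera_matrix"]; p,Rm=campose(c,st)
    x=(u-K[0,2])/K[0,0]; y=(v-K[1,2])/K[1,1]
    if "xyz" in c: d=np.array([x,-y,-1.])
    else:
        r=np.hypot(x,y)+1e-12; d=np.array([np.sin(r)*x/r,-np.sin(r)*y/r,-np.cos(r)])
    return p,Rm@d
def plane(c,u,v,z,st=None):
    p,d=ray(c,u,v,st); return p+d*(z-p[2])/d[2]
def proj(c,P,st=None):
    p,Rm=campose(c,st); q=Rm.T@(np.array(P)-p); K=c["camera_matrix"]
    x,y,z=q[0],-q[1],-q[2]
    if "xyz" in c: a,b=x/z,y/z
    else:
        r=np.hypot(x,y); th=np.arctan2(r,z); a,b=x/r*th,y/r*th
    return K[0,0]*a+K[0,2],K[1,1]*b+K[1,2]
def tri(obs):
    A=np.zeros((3,3));b=np.zeros(3)
    for p,d in obs:
        d=d/np.linalg.norm(d);M=np.eye(3)-np.outer(d,d);A+=M;b+=M@p
    return np.linalg.solve(A,b)
def save(name,img,crop=None,k=1):
    if crop: a,b,c,d=crop; img=img[b:d,a:c]
    cv2.imwrite(f"pics/{name}.png",cv2.resize(img,None,fx=k,fy=k,interpolation=cv2.INTER_CUBIC)[:,:,::-1])
# commanded pose kept in cmd.json: x,y,z (m), yaw deg
def go(x,y,z,yaw,cmd):
    "dp(mm), yaw(rad) from cmd pose [x,y,z,yaw] tool down"
    w=np.radians(cmd[3]); d=(np.array([x,y,z])-cmd[:3])*1000
    return np.round([np.cos(w)*d[0]+np.sin(w)*d[1], np.sin(w)*d[0]-np.cos(w)*d[1], -d[2]],1), round(-np.radians(yaw-cmd[3]),4)
E
python3 - <<'E'
from h import *
t=capture("top"); s=capture("scene")
save("topA",t["color"],(190,110,330,215),5); save("topB",t["color"],(330,110,490,320),3.2); save("topC",t["color"],(80,110,200,300),3.2)
save("scA",s["color"],(230,210,390,330),5)
for n,u,v,z in [("pFL",206,200,.07),("pFR",311,200,.07),("pRL",202,127,.1),("pRR",310,126,.1),("slot",282,147,.1),("dial",231,160,.122),("rodtop",139,214,.151),("t1",370,193,.021),("t2",411,194,.021),("t3",376,241,.021),("t4",414,238,.021),("stampa",402,266,.05)]:
    print(n,plane(t,u,v,z).round(3))
E
```

```text
pFL [0.56  0.211 0.07 ]
pFR [ 0.564 -0.062  0.07 ]
pRL [0.745 0.222 0.1  ]
pRR [ 0.753 -0.056  0.1  ]
slot [0.696 0.016 0.1  ]
dial [0.656 0.143 0.122]
rodtop [0.516 0.356 0.151]
t1 [ 0.591 -0.227  0.021]
t2 [ 0.59  -0.34   0.021]
t3 [ 0.461 -0.243  0.021]
t4 [ 0.47  -0.346  0.021]
stampa [ 0.396 -0.303  0.05 ]
```

View pics/topA.png

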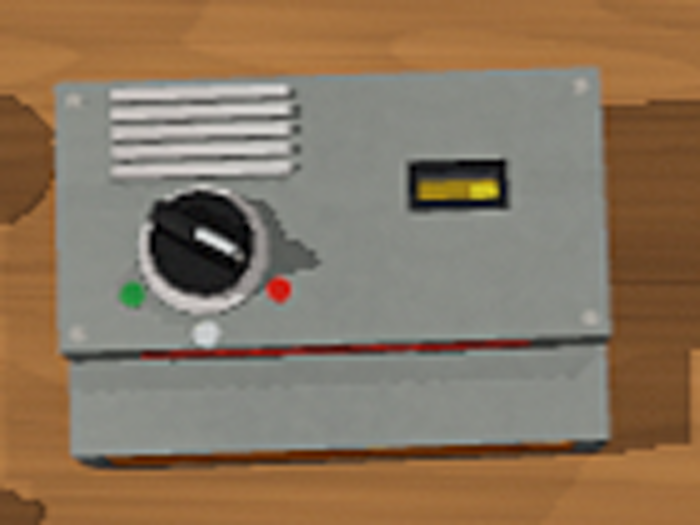

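View pics/topB.png

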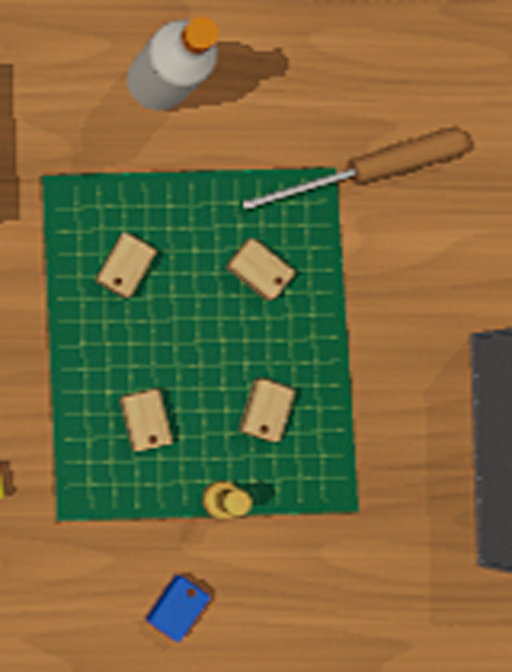

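View pics/topC.png

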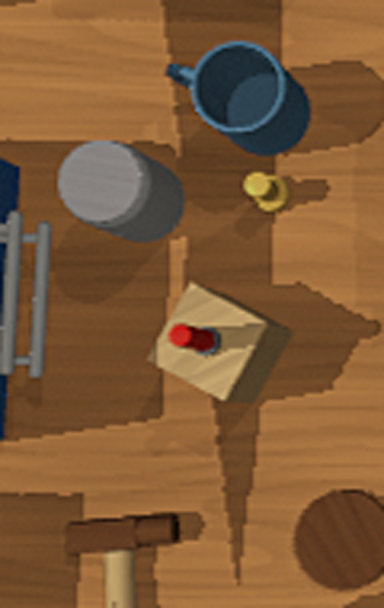

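View pics/scA.png

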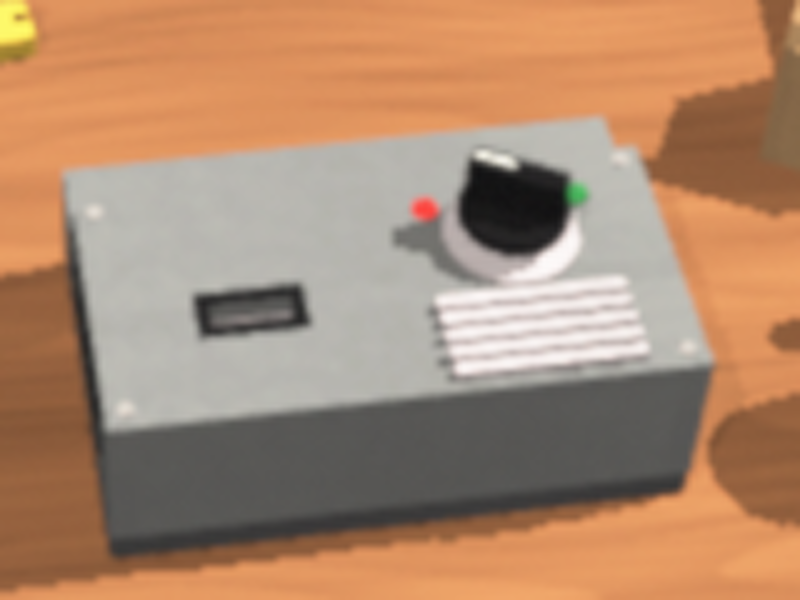

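Run:
```python
from h import *
t=capture("top"); s=capture("scene")
P={n:plane(t,u,v,.1) for n,u,v in [("r",245.8,168),("w",231.2,176.8),("g",216.5,168.8)]}
r,w,g=P["r"],P["w"],P["g"]; 
# centre: circumcircle
A=2*np.array([w[:2]-r[:2],g[:2]-r[:2]]); b=np.array([w@w-r@r,g@g-r@r]); c=np.linalg.solve(A,b); print("c",c,[np.linalg.norm(p[:2]-c) for p in(r,w,g)],[np.degrees(np.arctan2(*(p[:2]-c)[::-1])) for p in (r,w,g)])
# slot corners frame
print("slot top",plane(t,281.6,147,.1)); print("slot scene",plane(s,230+250/5,210+311/5,.1), "tri",tri([ray(t,281.6,147),ray(s,280,272.2)]))
# press screws
cs=[(72,101),(580,86),(590,317),(78,332)]
for a,b_ in cs: print(plane(t,190+a/5,110+b_/5,.1))
cs=[(95,214),(620,160),(688,347),(125,409)]
for a,b_ in cs: print("s",plane(s,230+a/5,210+b_/5,.1))
print("red s",plane(s,230+425/5,210+209/5,.1),"green",plane(s,230+577/5,210+193/5,.1),r,g)
print(go(.6,.15,.32,61,np.array([.1843,.6488,.227,-15.86])))
```

```text
c [0.66011564 0.14537261] [np.float64(0.042849026615424925), np.float64(0.0428490266154252), np.float64(0.04284902661542504)] [np.float64(-117.23719104184187), np.float64(-177.91856484768522), np.float64(122.17990786748774)]
slot top [0.69640101 0.01687814 0.1       ]
slot scene [0.69594215 0.01628763 0.1       ] tri [0.69627493 0.01656395 0.1003559 ]
[0.73710364 0.21542483 0.1       ]
[ 0.74932021 -0.04525155  0.1       ]
[ 0.62901292 -0.05123269  0.1       ]
[0.61733692 0.20869038 0.1       ]
s [ 0.62866699 -0.0510626   0.1       ]
s [0.61607311 0.2084089  0.1       ]
s [0.73574119 0.21468015 0.1       ]
s [ 0.7480073  -0.04613481  0.1       ]
red s [0.63972436 0.10761996 0.1       ] green [0.63595719 0.1829065  0.1       ] [0.64050471 0.10727471 0.1       ] [0.63729513 0.18163917 0.1       ]
(array([536.2, 366.2, -93. ]), np.float64(-1.3415))
```

Run:
```python
from h import *
print(go(.66,.145,.25,62.6,np.array([.1843,.6488,.227,-15.86])))
```

```text
(array([595.3, 354.6, -23. ]), np.float64(-1.3694))
```

apply_moves --commands '[{"dp": [0, 0, -60], "yaw": 0, "grip": 1}, {"dp": [45, 27, -100], "yaw": -0.1, "grip": 1}, {"dp": [90, 54, -100], "yaw": -0.25, "grip": 1}, {"dp": [140, 84, -100], "yaw": -0.4, "grip": 1}, {"dp": [190, 114, -100], "yaw": -0.55, "grip": 1}, {"dp": [240, 143, -100], "yaw": -0.7, "grip": 0.6}, {"dp": [290, 173, -100], "yaw": -0.85, "grip": 0.5}, {"dp": [340, 203, -100], "yaw": -1.0, "grip": 0.5}, {"dp": [390, 232, -100], "yaw": -1.1, "grip": 0.5}, {"dp": [440, 262, -100], "yaw": -1.2, "grip": 0.5}, {"dp": [490, 292, -90], "yaw": -1.3, "grip": 0.5}, {"dp": [535, 320, -70], "yaw": -1.3694, "grip": 0.5}]' --newtons 20

```text
time_s: 1.85
tcp_pos: [0.6133, 0.1938, 0.2972]
eef_rot: [179.9, -0.1, 62.7]
contact_force: [1.4, 0.9, 0.6]
gripper_width: 0.044
```

```bash
cat >> h.py <<'E'
def adv(dp,yaw):
    "apply what I typed to cmd.json"
    cmd=np.array(json.load(open("cmd.json"))); w=np.radians(cmd[3])
    d=np.array([np.cos(w)*dp[0]+np.sin(w)*dp[1], np.sin(w)*dp[0]-np.cos(w)*dp[1], -dp[2]])/1000
    cmd=np.r_[cmd[:3]+d, cmd[3]-np.degrees(yaw)]; json.dump(list(cmd),open("cmd.json","w"))
    s=get_state(); m=s["tcp_pos"]; print("cmd",cmd.round(4),"meas",m.round(4),s["eef_rot"].round(2),"t",round(s["time_s"],2),"F",s["contact_force"].round(1),"j",s["joints"].round(1),"w",round(s["gripper_width"],4)); return cmd
def nxt(*pts):
    cmd=np.array(json.load(open("cmd.json")))
    for p in pts: print(p, *go(*p,cmd))
E
echo "[0.1843,0.6488,0.227,-15.86]">cmd.json
python3 - <<'E'
from h import *
adv((535,320,-70),-1.3694)
nxt((.66,.145,.22,62.6))
E
```

```text
cmd [ 0.6115  0.1948  0.297  62.6008] meas [0.6133 0.1938 0.2972] [ 1.7993e+02 -1.1000e-01  6.2750e+01] t 1.85 F [1.4 0.9 0.6] j [ 34.9  15.5   2.7   0.  -77.  117.8] w 0.044
(0.66, 0.145, 0.22, 62.6) [-21.9  66.   77. ] 0.0
```

apply_moves --commands '[{"dp": [-11, 33, 38], "yaw": 0, "grip": 0.5}, {"dp": [-21.9, 66, 77], "yaw": 0, "grip": 0.5}, {"dp": [-21.9, 66, 77], "yaw": 0, "grip": 0.5}]'

```text
time_s: 2.22
tcp_pos: [0.6594, 0.1428, 0.2149]
eef_rot: [-179.7, 0.3, 62.4]
contact_force: [-0.0, -0.8, 0.3]
gripper_width: 0.0439
```

Run:
```python
from h import *
adv((-21.9,66,77),0)
st=get_state(); c=capture("wrist"); save("w1",c["color"])
for z in (.135,.148): print(proj(c,(.66,.145,z),st))
print(proj(c,(.6964,.0167,.1),st), proj(c,(.6405,.1073,.1),st))
```

```text
cmd [ 0.66    0.145   0.22   62.6008] meas [0.6594 0.1428 0.2149] [-179.73    0.32   62.42] t 2.23 F [-0.  -0.8  0.3] j [ 2.870e+01  2.120e+01  1.000e-01 -0.000e+00 -6.930e+01  1.237e+02] w 0.0439
(np.float64(278.3060528759768), np.float64(216.91303628718785))
(np.float64(278.07829472608154), np.float64(222.4505402759716))
(np.float64(370.35270118735366), np.float64(297.62871299820273)) (np.float64(279.13454057707554), np.float64(249.23607031753295))
```

View pics/w1.png

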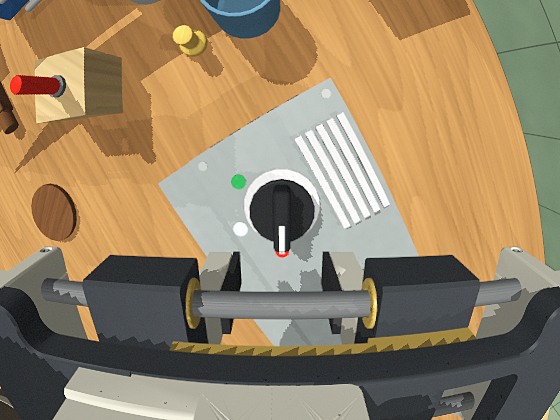

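apply_moves --commands '[{"dp": [0, 0, 0], "yaw": 0, "grip": 0.5}, {"dp": [0, 0, 0], "yaw": 0, "grip": 0.5}]'

```text
time_s: 2.52
tcp_pos: [0.6604, 0.1465, 0.2213]
eef_rot: [179.9, -0.1, 62.7]
contact_force: [-1.1, 0.2, -0.2]
gripper_width: 0.0435
```

Run:
```python
from h import *
adv((0,0,0),0)
st=get_state(); c=capture("wrist"); save("w2",c["color"],(220,160,340,320),4)
for P in [(.66,.145,.135),(.66,.145,.148),(.6405,.1073,.1)]: print(proj(c,P,st))
img=c["color"].astype(int); g=img.max(2)<60
ys,xs=np.nonzero(g[185:250,240:325]); print(xs.mean()+240,ys.mean()+185)
for v in (225,232,240,246):
    row=img[v,255:310]; w=np.nonzero(row.min(1)>190)[0]; print(v,w+255)
```

```text
cmd [ 0.66    0.145   0.22   62.6008] meas [0.6604 0.1465 0.2213] [ 1.799e+02 -1.300e-01  6.267e+01] t 2.52 F [-1.1  0.2 -0.2] j [ 29.   20.8   0.3   0.  -69.4 123.7] w 0.0435
(np.float64(278.77729236887365), np.float64(219.68013737639617))
(np.float64(278.6898023700713), np.float64(225.05916407926347))
(np.float64(279.072861443461), np.float64(251.17271699042408))
281.89507042253524 213.67112676056337
225 []
232 [255 256 280 281 282 283 284]
240 [263 280 281 282 283 284]
246 [255 272 280 281 282 283 284]
```

View pics/w2.png

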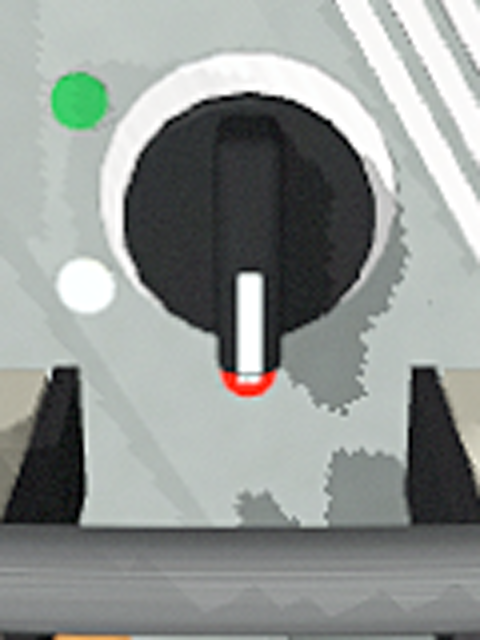

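apply_moves --commands '[{"dp": [0, 0, 50], "yaw": 0, "grip": 0.5}, {"dp": [0, 0, 85], "yaw": 0, "grip": 0.5}, {"dp": [0, 0, 95], "yaw": 0, "grip": 0.5}, {"dp": [0, 0, 95], "yaw": 0, "grip": 0.5}, {"dp": [0, 0, 95], "yaw": 0, "grip": 0.0}, {"dp": [0, 0, 95], "yaw": 0, "grip": 0.0}, {"dp": [0, 0, 95], "yaw": 0, "grip": 0.0}, {"dp": [0, 0, 95], "yaw": 0, "grip": 0.0}, {"dp": [0, 0, 95], "yaw": 0, "grip": 0.0}]' --newtons 25

```text
time_s: 3.7
tcp_pos: [0.6608, 0.1453, 0.1252]
eef_rot: [179.9, -0.0, 62.6]
contact_force: [2.3, -0.6, 2.9]
gripper_width: 0.013
```

Run:
```python
from h import *
adv((0,0,95),0)
```

```text
cmd [ 0.66    0.145   0.125  62.6008] meas [0.6608 0.1453 0.1252] [ 1.7994e+02 -4.0000e-02  6.2610e+01] t 3.7 F [ 2.3 -0.6  2.9] j [ 28.9  24.8  -6.6   0.  -58.5 123.7] w 0.013
```

Gripped at 13.0 mm, as the bar must be. Push in.

apply_moves --commands '[{"dp": [0, 0, 3], "yaw": 0, "grip": 0.0}, {"dp": [0, 0, 6], "yaw": 0, "grip": 0.0}, {"dp": [0, 0, 9], "yaw": 0, "grip": 0.0}, {"dp": [0, 0, 11], "yaw": 0, "grip": 0.0}, {"dp": [0, 0, 11], "yaw": 0, "grip": 0.0}]' --newtons 30

```text
time_s: 4.32
tcp_pos: [0.6609, 0.1453, 0.1169]
eef_rot: [179.9, -0.1, 62.7]
contact_force: [-5.3, -2.2, 20.5]
gripper_width: 0.0129
```

Run:
```python
from h import *
adv((0,0,11),0)
```

```text
cmd [ 0.66    0.145   0.114  62.6008] meas [0.6609 0.1453 0.1169] [ 1.7986e+02 -7.0000e-02  6.2660e+01] t 4.33 F [-5.3 -2.2 20.5] j [ 2.890e+01  2.520e+01 -7.200e+00  1.000e-01 -5.750e+01  1.237e+02] w 0.0129
```

apply_moves --commands '[{"dp": [0, 0, -1], "yaw": 0.13, "grip": 0.0}, {"dp": [0, 0, -1], "yaw": 0.28, "grip": 0.0}, {"dp": [0, 0, -1], "yaw": 0.43, "grip": 0.0}, {"dp": [0, 0, -1], "yaw": 0.58, "grip": 0.0}, {"dp": [0, 0, -1], "yaw": 0.73, "grip": 0.0}, {"dp": [0, 0, -1], "yaw": 0.88, "grip": 0.0}, {"dp": [0, 0, -1], "yaw": 1.0, "grip": 0.0}, {"dp": [0, 0, -1], "yaw": 1.047, "grip": 0.0}, {"dp": [0, 0, -1], "yaw": 1.047, "grip": 0.0}]'

```text
time_s: 5.45
tcp_pos: [0.6611, 0.145, 0.117]
eef_rot: [180.0, -0.1, 2.6]
contact_force: [-3.0, -3.4, 14.8]
gripper_width: 0.0129
```

Run:
```python
from h import *
adv((0,0,-1),1.047)
print(get_state()["moment"])
```

```text
cmd [0.66   0.145  0.115  2.6122] meas [0.6611 0.145  0.117 ] [ 1.7997e+02 -1.5000e-01  2.6100e+00] t 5.45 F [-3.  -3.4 14.8] j [ 28.9  25.2  -7.2   0.1 -57.5  63.7] w 0.0129
[-1.17565925  0.95630905  0.00383374]
```

apply_moves --commands '[{"dp": [0, 0, -4], "yaw": 0, "grip": 0.0}, {"dp": [0, 0, -8], "yaw": 0, "grip": 0.0}, {"dp": [0, 0, -11], "yaw": 0, "grip": 0.0}, {"dp": [0, 0, -11], "yaw": 0, "grip": 0.5}, {"dp": [0, 0, -11], "yaw": 0, "grip": 0.5}, {"dp": [0, 0, -11], "yaw": 0, "grip": 0.5}, {"dp": [0, 0, -11], "yaw": 0, "grip": 0.5}, {"dp": [0, 0, -50], "yaw": 0, "grip": 0.5}, {"dp": [0, 0, -105], "yaw": 0, "grip": 0.5}, {"dp": [0, 0, -105], "yaw": 0, "grip": 0.5}, {"dp": [0, 0, -105], "yaw": 0, "grip": 0.5}]'

```text
time_s: 6.82
tcp_pos: [0.6599, 0.1456, 0.2196]
eef_rot: [-180.0, -0.0, 2.6]
contact_force: [0.2, 0.4, -0.0]
gripper_width: 0.044
```

Run:
```python
from h import *
adv((0,0,-105),0)
st=get_state(); c=capture("wrist"); save("w3",c["color"])
# stand & rod from top
t=capture("top"); s=capture("scene"); save("s3",s["color"],(350,150,480,330),4)
for nm,c,roi in (("top",t,(110,180,190,260)),("scene",s,(370,170,440,260))):
    x0,y0,x1,y1=roi; im=c["color"][y0:y1,x0:x1].astype(int)
    m=(im[...,0]>120)&(im[...,1]<60)&(im[...,2]<60); ys,xs=np.nonzero(m); print(nm,m.sum(),xs.min()+x0,xs.max()+x0,ys.min()+y0,ys.max()+y0,xs.mean()+x0,ys.mean()+y0)
save("t3",t["color"],(110,180,190,260),8)
```

```text
cmd [0.66   0.145  0.22   2.6122] meas [0.6599 0.1456 0.2196] [-1.7996e+02 -1.0000e-02  2.6100e+00] t 6.83 F [ 0.2  0.4 -0. ] j [ 28.9  20.8   0.2  -0.  -69.3  63.7] w 0.044
top 32 133 139 212 217 136.375 214.40625
scene 96 401 410 194 213 404.8020833333333 203.91666666666666
```

View pics/w3.png

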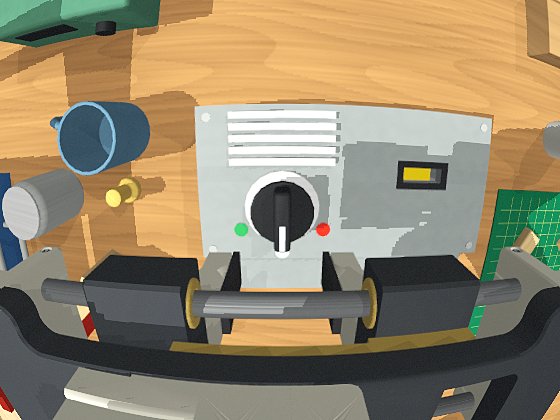

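View pics/t3.png

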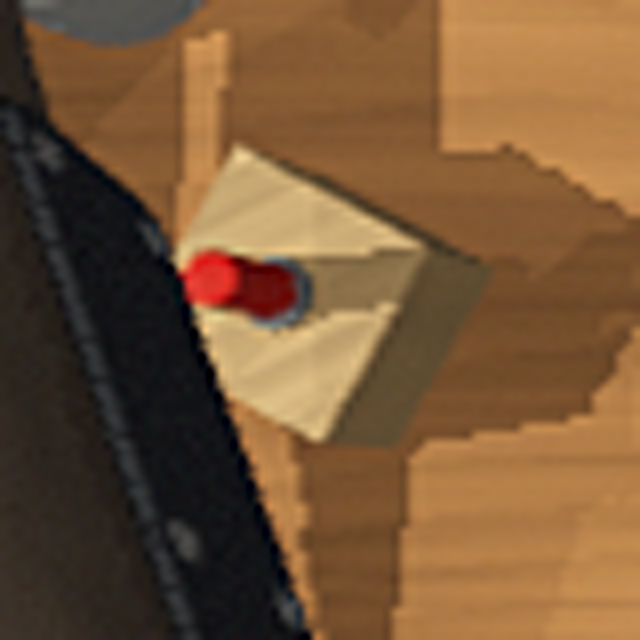

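View pics/s3.png

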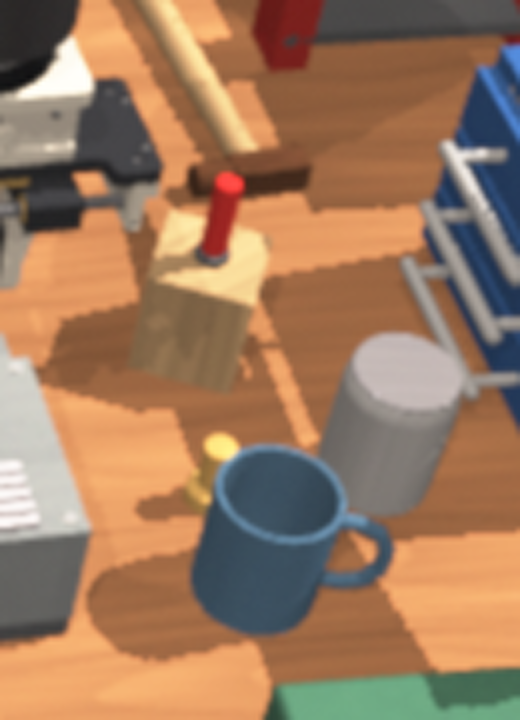

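Run:
```python
from h import *
t=capture("top"); s=capture("scene")
print("stand", plane(t,145.2,216.75,.085)); print("rodtop t",plane(t,136.5,215,.151),"s",plane(s,407.5,195.75,.151),tri([ray(t,136.5,215),ray(s,407.5,195.75)]))
for u,v in[(238,148),(428,240),(325,440)]: print(plane(t,110+u/8,180+v/8,.085))
```

```text
stand [0.5136524  0.36154505 0.085     ]
rodtop t [0.51322293 0.36132976 0.151     ] s [0.51551164 0.36247919 0.151     ] [0.51347066 0.36273944 0.14898154]
[0.56017479 0.37749783 0.085     ]
[0.5315483  0.31581831 0.085     ]
[0.4675056  0.34578449 0.085     ]
```

Run:
```python
from h import *
nxt((.514,.362,.25,2.6))
```

```text
(0.514, 0.362, 0.25, 2.6) [-136.  -223.5  -30. ] 0.0002
```

apply_moves --commands '[{"dp": [-15, -25, -20], "yaw": 0, "grip": 0.5}, {"dp": [-45, -75, -30], "yaw": 0, "grip": 0.5}, {"dp": [-75, -124, -30], "yaw": 0, "grip": 0.5}, {"dp": [-106, -174, -30], "yaw": 0, "grip": 0.5}, {"dp": [-136, -223.5, -30], "yaw": 0, "grip": 0.5}, {"dp": [-136, -223.5, -30], "yaw": 0, "grip": 0.5}, {"dp": [-136, -223.5, -30], "yaw": 0, "grip": 0.5}, {"dp": [-136, -223.5, -30], "yaw": 0, "grip": 0.5}]'

```text
time_s: 8.07
tcp_pos: [0.5147, 0.3616, 0.2493]
eef_rot: [180.0, 0.0, 2.5]
contact_force: [0.3, -0.7, 0.3]
gripper_width: 0.0437
```

Run:
```python
from h import *
adv((-136,-223.5,-30),0)
st=get_state(); c=capture("wrist"); save("w4",c["color"])
print(proj(c,(.514,.362,.151),st),proj(c,(.514,.362,.091),st))
```

```text
cmd [0.514  0.362  0.25   2.6122] meas [0.5147 0.3616 0.2493] [1.7997e+02 2.0000e-02 2.5400e+00] t 8.07 F [ 0.3 -0.7  0.3] j [ 52.8  15.5  -3.5   0.  -71.   39.7] w 0.0437
(np.float64(278.18102934256467), np.float64(216.30164768820305)) (np.float64(278.6089614886129), np.float64(198.11573245235198))
```

View pics/w4.png

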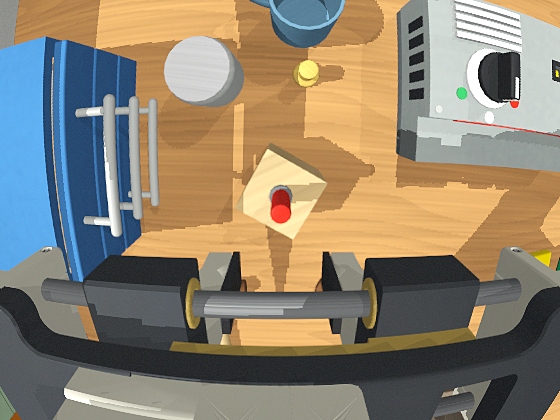

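apply_moves --commands '[{"dp": [1, 0, 50], "yaw": 0, "grip": 0.5}, {"dp": [1, 0, 100], "yaw": 0, "grip": 0.5}, {"dp": [1, 0, 130], "yaw": 0, "grip": 0.5}, {"dp": [1, 0, 148], "yaw": 0, "grip": 0.5}, {"dp": [1, 0, 148], "yaw": 0, "grip": 0.5}, {"dp": [1, 0, 148], "yaw": 0, "grip": 0.0}, {"dp": [1, 0, 148], "yaw": 0, "grip": 0.0}, {"dp": [1, 0, 148], "yaw": 0, "grip": 0.0}, {"dp": [1, 0, 148], "yaw": 0, "grip": 0.0}, {"dp": [1, 0, 148], "yaw": 0, "grip": 0.0}]' --newtons 40

```text
time_s: 9.38
tcp_pos: [0.5154, 0.3629, 0.1024]
eef_rot: [-180.0, -0.1, 2.6]
contact_force: [-2.4, 0.2, 5.4]
gripper_width: 0.0176
```

Run:
```python
from h import *
adv((1,0,148),0)
nxt((.515,.362,.215,2.6))
```

```text
cmd [0.515  0.3621 0.102  2.6122] meas [0.5154 0.3629 0.1024] [-1.7996e+02 -5.0000e-02  2.6300e+00] t 9.38 F [-2.4  0.2  5.4] j [ 52.9  22.2 -14.3   0.  -53.5  39.7] w 0.0176
(0.515, 0.362, 0.215, 2.6) [ 0.00e+00  1.00e-01 -1.13e+02] 0.0002
```

apply_moves --commands '[{"dp": [0, 0, -20], "yaw": 0, "grip": 0.0}, {"dp": [0, 0, -60], "yaw": 0, "grip": 0.0}, {"dp": [0, 0, -110], "yaw": 0, "grip": 0.0}, {"dp": [0, 0, -160], "yaw": 0, "grip": 0.0}, {"dp": [0, 0, -168], "yaw": 0, "grip": 0.0}, {"dp": [0, 0, -168], "yaw": 0, "grip": 0.0}]'

```text
time_s: 10.12
tcp_pos: [0.5149, 0.3626, 0.2696]
eef_rot: [-180.0, 0.0, 2.6]
contact_force: [0.1, 0.0, -1.8]
gripper_width: 0.0176
```

Run:
```python
from h import *
adv((0,0,-168),0)
nxt((.6965,.017,.27,2.6))
t=capture("top"); s=capture("scene"); save("s5",s["color"],(330,60,470,260),3);st=get_state();c=capture("wrist");save("w5",c["color"])
```

```text
cmd [0.515  0.3621 0.27   2.6122] meas [0.5149 0.3626 0.2696] [-179.96    0.      2.6 ] t 10.12 F [ 0.1  0.  -1.8] j [ 52.9  15.   -1.6  -0.  -73.4  39.7] w 0.0176
(0.6965, 0.017, 0.27, 2.6) [165.6 353.   -0. ] 0.0002
```

View pics/s5.png

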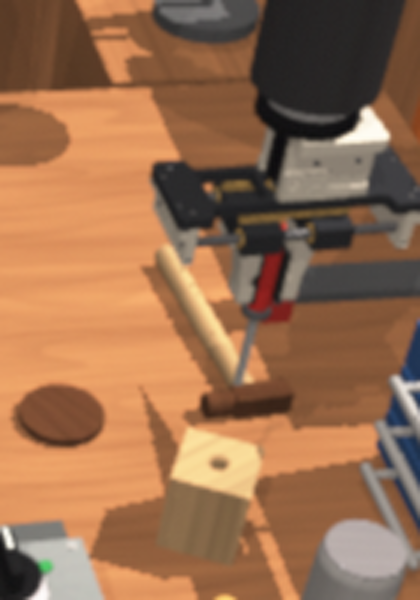

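View pics/w5.png

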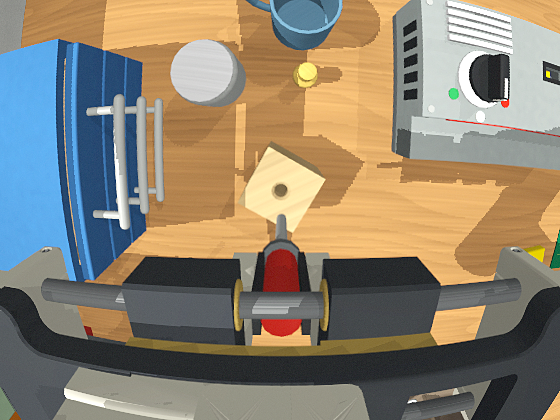

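apply_moves --commands '[{"dp": [20, 45, 0], "yaw": 0, "grip": 0.0}, {"dp": [42, 90, 0], "yaw": 0, "grip": 0.0}, {"dp": [66, 142, 0], "yaw": 0, "grip": 0.0}, {"dp": [90, 192, 0], "yaw": 0, "grip": 0.0}, {"dp": [114, 243, 0], "yaw": 0, "grip": 0.0}, {"dp": [138, 294, 0], "yaw": 0, "grip": 0.0}, {"dp": [158, 337, 0], "yaw": 0, "grip": 0.0}, {"dp": [165.6, 353, 0], "yaw": 0, "grip": 0.0}, {"dp": [165.6, 353, 40], "yaw": 0, "grip": 0.0}, {"dp": [165.6, 353, 68], "yaw": 0, "grip": 0.0}, {"dp": [165.6, 353, 68], "yaw": 0, "grip": 0.0}, {"dp": [165.6, 353, 68], "yaw": 0, "grip": 0.0}]'

```text
time_s: 11.78
tcp_pos: [0.6972, 0.0179, 0.2025]
eef_rot: [180.0, -0.0, 2.7]
contact_force: [0.5, -0.2, -0.2]
gripper_width: 0.0171
```

Run:
```python
from h import *
adv((165.6,353,68),0)
st=get_state();c=capture("wrist");save("w6",c["color"],(200,120,360,280),5)
m=st["tcp_pos"]
print("tip",proj(c,m-[0,0,.092],st),"slot",proj(c,(.6965,.017,.1),st))
s=capture("scene"); save("s6",s["color"],(220,150,380,330),4); print("slot s",proj(s,(.6965,.017,.1)),"tip",proj(s,m-[0,0,.092]))
```

```text
cmd [0.6965 0.017  0.202  2.6122] meas [0.6972 0.0179 0.2025] [ 1.7998e+02 -5.0000e-02  2.6600e+00] t 11.78 F [ 0.5 -0.2 -0.2] j [ 17.5  23.4   1.8   0.  -68.4  75.2] w 0.0171
tip (np.float64(278.7010407142009), np.float64(217.99765195694886)) slot (np.float64(279.75639147700565), np.float64(214.92721415306292))
slot s (np.float64(280.33162450263563), np.float64(272.3617545097889)) tip (np.float64(280.83936494213197), np.float64(269.5954442948556))
```

View pics/w6.png

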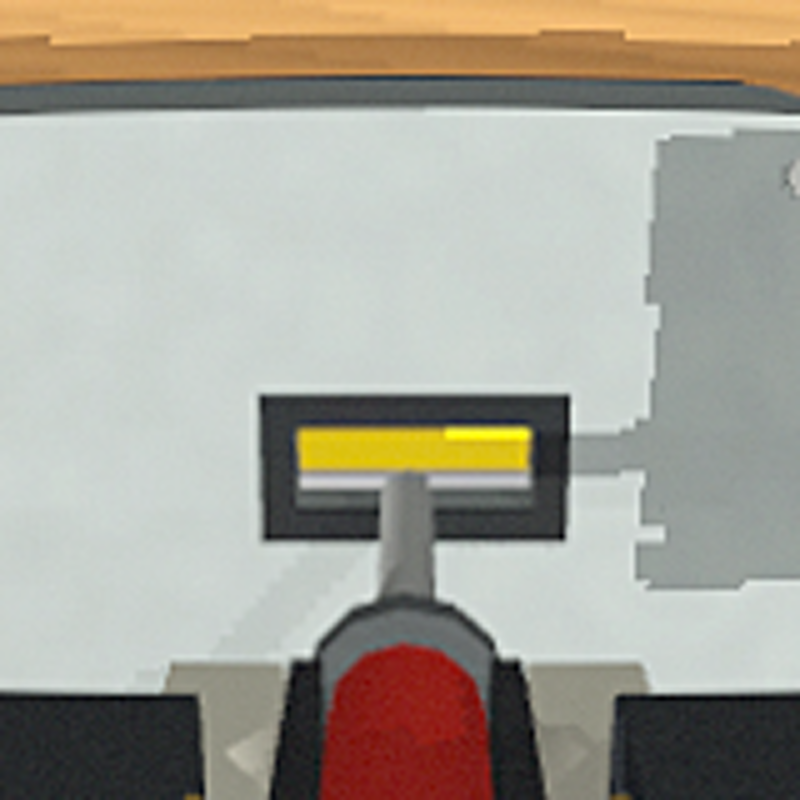

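View pics/s6.png

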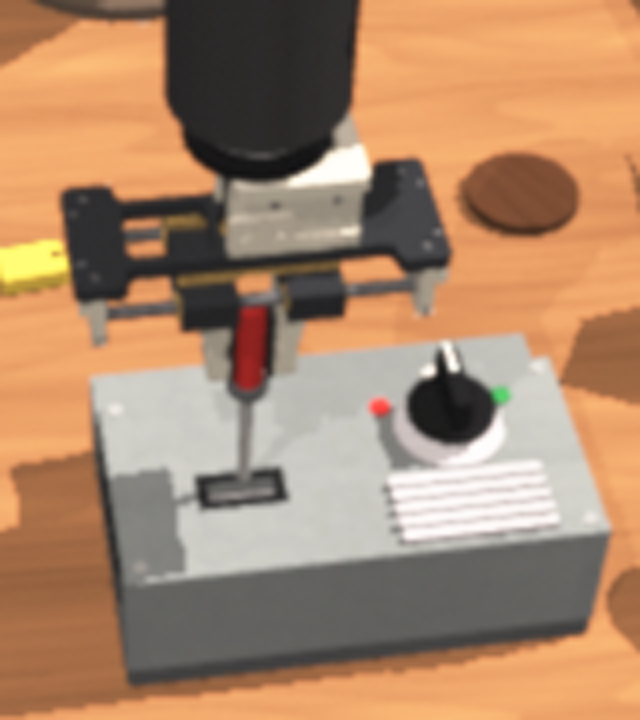

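apply_moves --commands '[{"dp": [2, 0, 0], "yaw": 0, "grip": 0.0}, {"dp": [2, 0, 6], "yaw": 0, "grip": 0.0}, {"dp": [2, 0, 10], "yaw": 0, "grip": 0.0}, {"dp": [2, 0, 14], "yaw": 0, "grip": 0.0}, {"dp": [2, 0, 17], "yaw": 0, "grip": 0.0}, {"dp": [2, 0, 17], "yaw": 0, "grip": 0.0}]'

```text
time_s: 12.62
tcp_pos: [0.6985, 0.0175, 0.1841]
eef_rot: [180.0, 0.0, 2.6]
contact_force: [-0.3, -0.7, -1.1]
gripper_width: 0.0171
```

Run:
```python
from h import *
adv((2,0,17),0)
st=get_state();c=capture("wrist");save("w7",c["color"],(200,120,360,280),5)
s=capture("scene"); save("s7",s["color"],(240,220,320,290),8)
```

```text
cmd [0.6985 0.0171 0.185  2.6122] meas [0.6985 0.0175 0.1841] [1.7999e+02 3.0000e-02 2.6100e+00] t 12.62 F [-0.3 -0.7 -1.1] j [ 17.4  24.2   0.7  -0.  -66.5  75.2] w 0.0171
```

View pics/w7.png

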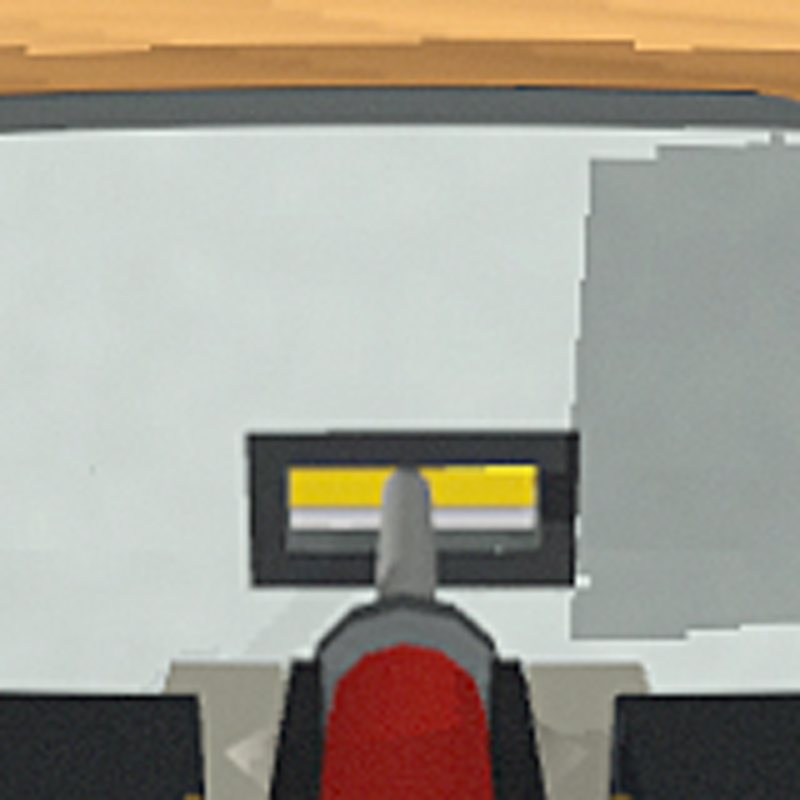

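View pics/s7.png

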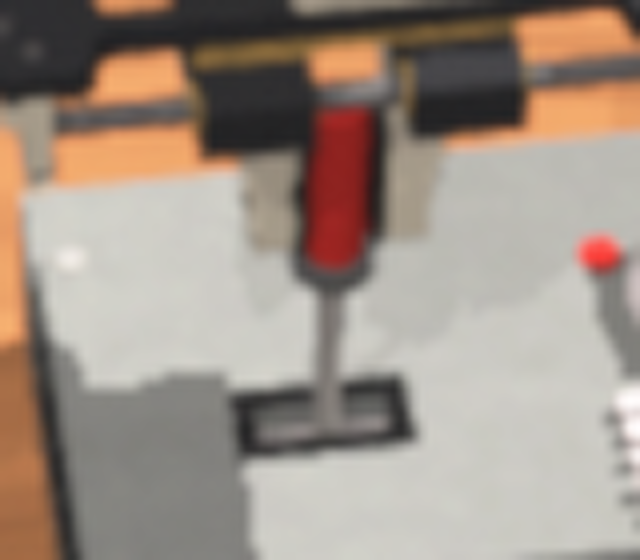

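apply_moves --commands '[{"dp": [0, 0, 8], "yaw": 0, "grip": 0.0}, {"dp": [0, 0, 16], "yaw": 0, "grip": 0.0}, {"dp": [0, 0, 22], "yaw": 0, "grip": 0.0}, {"dp": [0, 0, 27], "yaw": 0, "grip": 0.0}]'

```text
time_s: 13.22
tcp_pos: [0.6986, 0.0175, 0.157]
eef_rot: [180.0, 0.0, 2.6]
contact_force: [-0.1, 0.0, 5.0]
gripper_width: 0.0173
```

apply_moves --commands '[{"dp": [0, 0, 4], "yaw": 0, "grip": 0.0}, {"dp": [0, 0, 8], "yaw": 0, "grip": 0.0}, {"dp": [0, 0, 11], "yaw": 0, "grip": 0.0}, {"dp": [0, 0, 11], "yaw": 0, "grip": 0.0}, {"dp": [0, 0, 11], "yaw": 0, "grip": 0.0}]'

```text
time_s: 13.85
tcp_pos: [0.6988, 0.0175, 0.1469]
eef_rot: [180.0, -0.0, 2.6]
contact_force: [-1.2, -0.2, 4.1]
gripper_width: 0.0176
```

Run:
```python
from h import *
adv((0,0,38),0)
t=capture("top"); save("t8",t["color"],(150,100,350,300),3)
```

```text
cmd [0.6985 0.0171 0.147  2.6122] meas [0.6988 0.0175 0.1469] [ 1.80e+02 -2.00e-02  2.62e+00] t 13.85 F [-1.2 -0.2  4.1] j [ 17.4  25.8  -1.9   0.  -62.3  75.2] w 0.0176
```

View pics/t8.png

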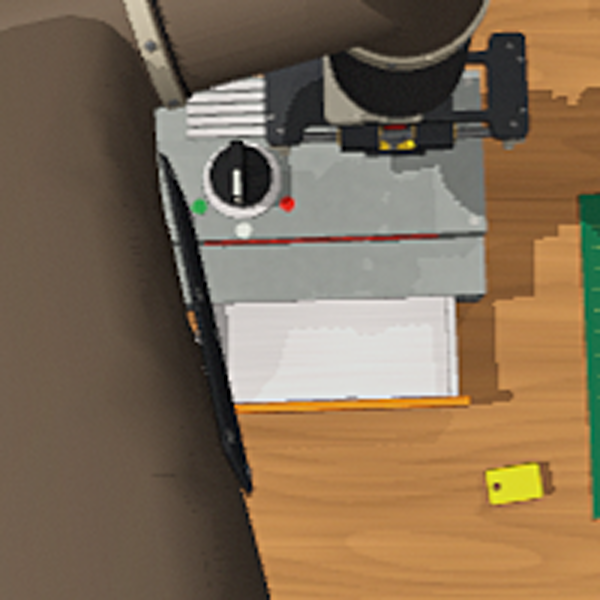

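Run:
```python
from h import *
nxt((.515,.362,.27,2.6))
```

```text
(0.515, 0.362, 0.27, 2.6) [-167.6 -352.9 -123. ] 0.0002
```

apply_moves --commands '[{"dp": [0, 0, -30], "yaw": 0, "grip": 0.0}, {"dp": [0, 0, -80], "yaw": 0, "grip": 0.0}, {"dp": [0, 0, -123], "yaw": 0, "grip": 0.0}, {"dp": [-10, -21, -125], "yaw": 0, "grip": 0.0}, {"dp": [-34, -71, -125], "yaw": 0, "grip": 0.0}, {"dp": [-58, -122, -125], "yaw": 0, "grip": 0.0}, {"dp": [-82, -172, -125], "yaw": 0, "grip": 0.0}, {"dp": [-106, -223, -125], "yaw": 0, "grip": 0.0}, {"dp": [-130, -274, -125], "yaw": 0, "grip": 0.0}, {"dp": [-154, -324, -124], "yaw": 0, "grip": 0.0}, {"dp": [-167.6, -352.9, -123], "yaw": 0, "grip": 0.0}, {"dp": [-167.6, -352.9, -123], "yaw": 0, "grip": 0.0}]'

```text
time_s: 15.4
tcp_pos: [0.5131, 0.3645, 0.2679]
eef_rot: [180.0, 0.1, 2.8]
contact_force: [1.1, -0.5, -1.0]
gripper_width: 0.0175
```

apply_moves --commands '[{"dp": [0, 0, 40], "yaw": 0, "grip": 0.0}, {"dp": [0, 0, 78], "yaw": 0, "grip": 0.0}, {"dp": [0, 0, 78], "yaw": 0, "grip": 0.0}, {"dp": [0, 0, 78], "yaw": 0, "grip": 0.0}]'

```text
time_s: 15.9
tcp_pos: [0.5159, 0.3625, 0.1928]
eef_rot: [-180.0, -0.1, 2.6]
contact_force: [0.1, 0.4, 0.3]
gripper_width: 0.0177
```

Run:
```python
from h import *
adv((-167.6,-352.9,-45),0)
st=get_state();c=capture("wrist");save("w9",c["color"],(200,120,360,280),5)
m=st["tcp_pos"]; print("tip",proj(c,m-[0,0,.092],st),"hole",proj(c,(.5147,.3625,.085),st))
s=capture("scene"); save("s9",s["color"],(370,170,440,250),8)
```

```text
cmd [0.515  0.362  0.192  2.6122] meas [0.5159 0.3625 0.1928] [-1.7998e+02 -7.0000e-02  2.6000e+00] t 15.9 F [0.1 0.4 0.3] j [ 52.8  17.7  -8.1   0.  -64.2  39.8] w 0.0177
tip (np.float64(278.79151782252256), np.float64(218.03813716207705)) hole (np.float64(278.81579339480146), np.float64(213.70684385224908))
```

View pics/w9.png

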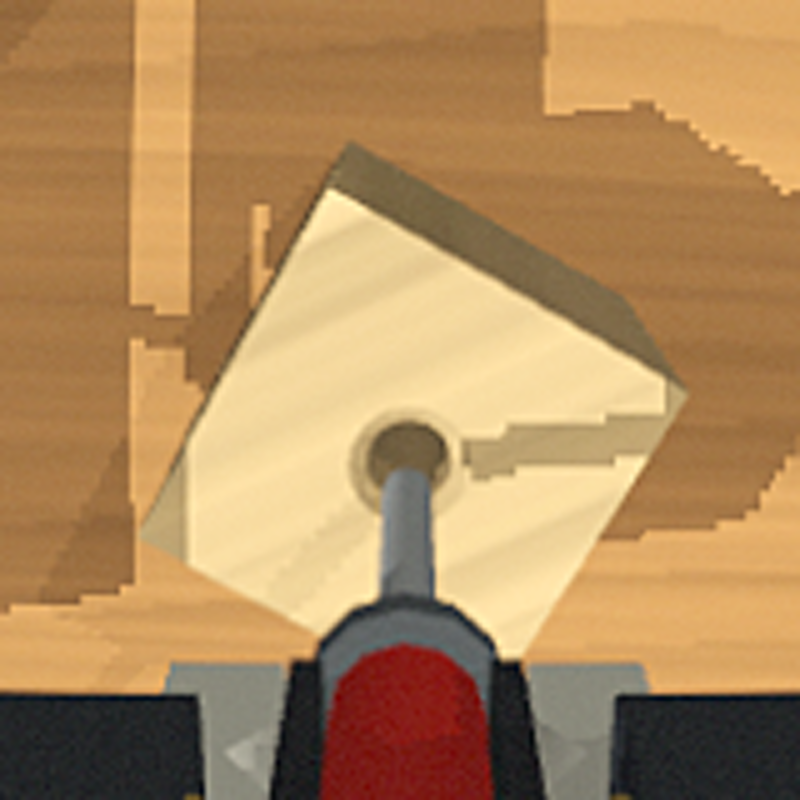

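View pics/s9.png

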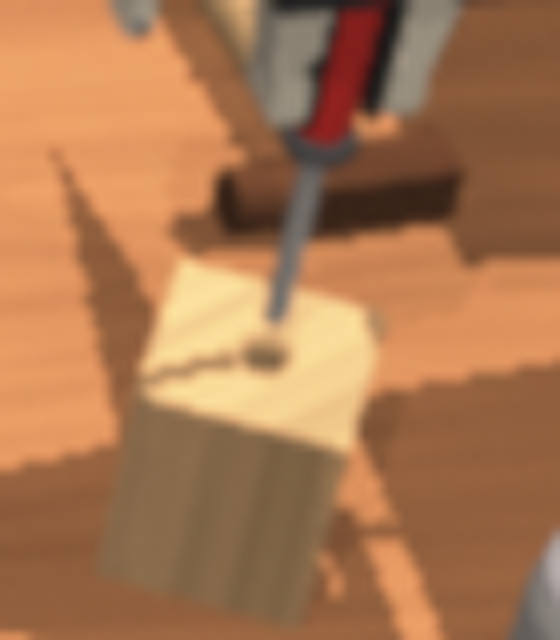

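apply_moves --commands '[{"dp": [1, 0, 10], "yaw": 0, "grip": 0.0}, {"dp": [1, 0, 18], "yaw": 0, "grip": 0.0}, {"dp": [1, 0, 26], "yaw": 0, "grip": 0.0}, {"dp": [1, 0, 32], "yaw": 0, "grip": 0.0}, {"dp": [1, 0, 32], "yaw": 0, "grip": 0.0}]'

```text
time_s: 16.62
tcp_pos: [0.5159, 0.3623, 0.1588]
eef_rot: [179.9, 0.0, 2.6]
contact_force: [0.9, 1.1, -1.1]
gripper_width: 0.0173
```

Run:
```python
from h import *
adv((1,0,32),0)
print(get_state()["moment"])
st=get_state();c=capture("wrist");save("w10",c["color"],(200,120,360,280),5)
```

```text
cmd [0.516  0.362  0.16   2.6122] meas [0.5159 0.3623 0.1588] [1.7995e+02 5.0000e-02 2.6100e+00] t 16.62 F [ 0.9  1.1 -1.1] j [ 52.8  19.3 -10.5  -0.  -60.3  39.8] w 0.0173
[-0.03276657  0.02380367 -0.04510722]
```

View pics/w10.png

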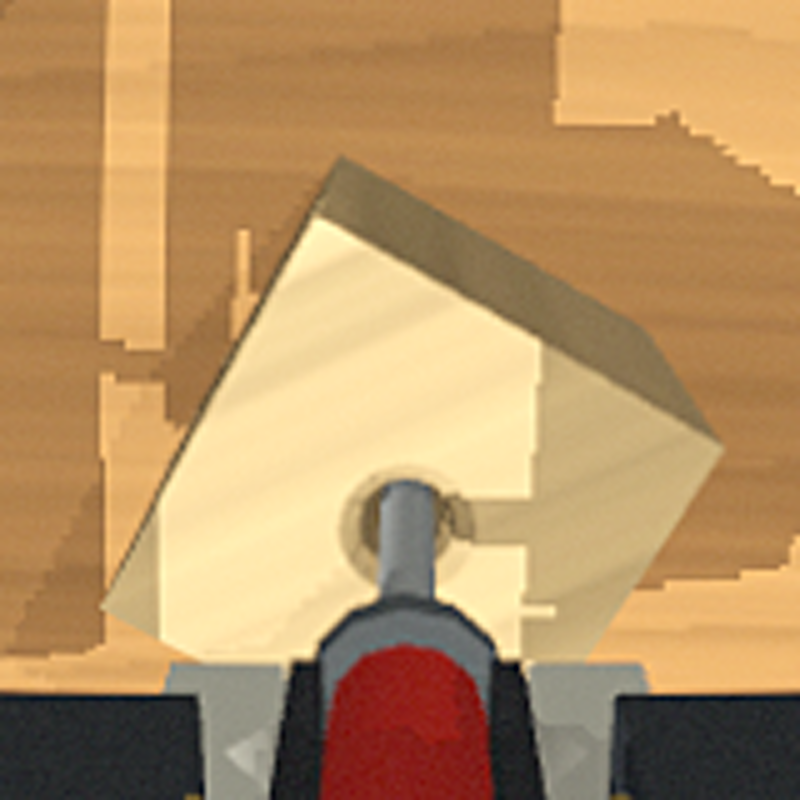

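apply_moves --commands '[{"dp": [-0.5, 0, 20], "yaw": 0, "grip": 0.0}, {"dp": [-0.5, 0, 40], "yaw": 0, "grip": 0.0}, {"dp": [-0.5, 0, 52], "yaw": 0, "grip": 0.0}, {"dp": [-0.5, 0, 57], "yaw": 0, "grip": 0.0}, {"dp": [-0.5, 0, 57], "yaw": 0, "grip": 0.0}]'

```text
time_s: 17.3
tcp_pos: [0.516, 0.3628, 0.1031]
eef_rot: [-180.0, -0.0, 2.6]
contact_force: [-0.4, -0.3, -1.0]
gripper_width: 0.0171
```

Run:
```python
from h import *
adv((-.5,0,57),0)
```

```text
cmd [0.5155 0.362  0.103  2.6122] meas [0.516  0.3628 0.1031] [-1.7998e+02 -4.0000e-02  2.6300e+00] t 17.3 F [-0.4 -0.3 -1. ] j [ 52.8  22.2 -14.2   0.  -53.6  39.8] w 0.0171
```

apply_moves --commands '[{"dp": [0, 0, 2], "yaw": 0, "grip": 0.0}, {"dp": [0, 0, 2], "yaw": 0, "grip": 0.0}, {"dp": [0, 0, 2], "yaw": 0, "grip": 0.5}, {"dp": [0, 0, 2], "yaw": 0, "grip": 0.5}, {"dp": [0, 0, 2], "yaw": 0, "grip": 0.5}, {"dp": [0, 0, 2], "yaw": 0, "grip": 0.5}, {"dp": [0, 0, -40], "yaw": 0, "grip": 0.5}, {"dp": [0, 0, -100], "yaw": 0, "grip": 0.5}, {"dp": [0, 0, -160], "yaw": 0, "grip": 0.5}, {"dp": [0, 0, -177], "yaw": 0, "grip": 0.5}]'

```text
time_s: 18.55
tcp_pos: [0.517, 0.3635, 0.2845]
eef_rot: [-179.7, -0.3, 2.6]
contact_force: [0.3, -0.4, 0.4]
gripper_width: 0.0439
```

Run:
```python
from h import *
adv((0,0,-177),0)
st=get_state();c=capture("wrist");save("w11",c["color"])
s=capture("scene"); save("s11",s["color"])
t=capture("top"); save("t11",t["color"])
nxt((.50,-.27,.28,2.6),(.515,.26,.28,2.6))
```

```text
cmd [0.5155 0.362  0.28   2.6122] meas [0.517  0.3635 0.2845] [-179.73   -0.31    2.63] t 18.55 F [ 0.3 -0.4  0.4] j [ 52.8  14.6  -0.3   0.1 -74.8  39.8] w 0.0439
(0.5, -0.27, 0.28, 2.6) [-44.2 630.6  -0. ] 0.0002
(0.515, 0.26, 0.28, 2.6) [ -5.1 101.9  -0. ] 0.0002
```

View pics/s11.png

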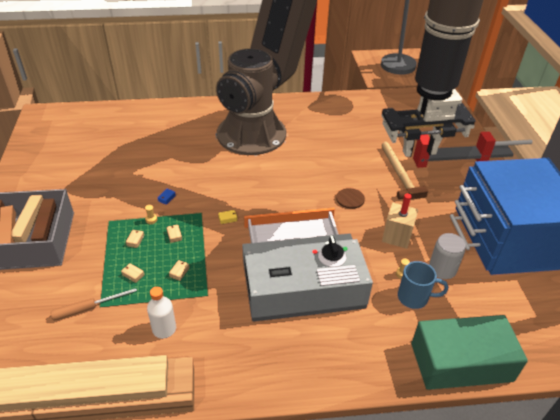

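View pics/t11.png

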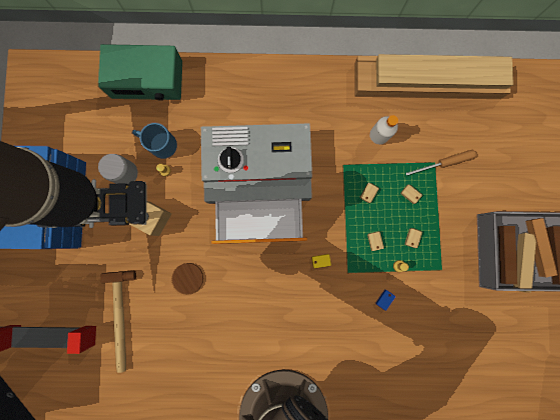

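```bash
cat >> h.py <<'E'
def tags_top(t,z=.021,roi=(340,160,445,275)):
    x0,y0,x1,y1=roi; im=cv2.resize(t["color"][y0:y1,x0:x1],None,fx=4,fy=4,interpolation=cv2.INTER_CUBIC)
    hsv=cv2.cvtColor(im,cv2.COLOR_RGB2HSV); m=((hsv[...,0]>8)&(hsv[...,0]<28)&(hsv[...,2]>140)&(hsv[...,1]<150)).astype(np.uint8)
    m=cv2.morphologyEx(m,cv2.MORPH_CLOSE,np.ones((9,9))); out=[]
    for c in cv2.findContours(m,cv2.RETR_EXTERNAL,cv2.CHAIN_APPROX_NONE)[0]:
        if cv2.contourArea(c)<1500: continue
        P=np.array([plane(t,x0+(u+.5)/4-.5,y0+(v+.5)/4-.5,z)[:2] for u,v in c[:,0]])
        (cx,cy),(w,h),a=cv2.minAreaRect((P*1000).astype(np.float32))
        if w<h: a+=90; w,h=h,w
        out.append((cx/1000,cy/1000,(a+90)%180-90,w,h))
    return out
E
python3 - <<'E'
from h import *
t=capture("top")
for o in tags_top(t): print(np.round(o,3))
# bed from top: white floor region
E
```

```text
[ 0.461 -0.241 13.767 47.398 33.677]
[  0.471  -0.344 -16.988  47.863  33.553]
[ 0.591 -0.341 51.091 48.086 32.731]
[  0.593  -0.225 -29.791  48.093  32.076]
```

apply_moves --commands '[{"dp": [-5, 45, 0], "yaw": 0, "grip": 0.5}, {"dp": [-8, 100, 0], "yaw": 0.15, "grip": 0.5}, {"dp": [-12, 155, 0], "yaw": 0.3, "grip": 0.5}, {"dp": [-16, 210, 0], "yaw": 0.45, "grip": 0.5}, {"dp": [-20, 265, 0], "yaw": 0.6, "grip": 0.5}, {"dp": [-24, 320, 0], "yaw": 0.75, "grip": 0.5}, {"dp": [-28, 375, 0], "yaw": 0.9, "grip": 0.7}, {"dp": [-32, 430, 0], "yaw": 1.05, "grip": 0.7}, {"dp": [-36, 485, 0], "yaw": 1.2, "grip": 0.7}, {"dp": [-40, 540, 0], "yaw": 1.35, "grip": 0.7}, {"dp": [-44, 590, 0], "yaw": 1.5, "grip": 0.7}, {"dp": [-44.2, 630.6, 0], "yaw": 1.5708, "grip": 0.7}]'

```text
time_s: 20.25
tcp_pos: [0.4989, -0.2712, 0.2771]
eef_rot: [179.8, 0.1, -87.6]
contact_force: [-0.2, 0.2, 0.4]
gripper_width: 0.0615
```

Run:
```python
from h import *
adv((-44.2,630.6,0),1.5708)
t=capture("top"); save("t12",t["color"],(190,110,470,320),2.8)
# bed corners
```

```text
cmd [  0.5     -0.27     0.28   -87.3881] meas [ 0.4989 -0.2712  0.2771] [ 1.7979e+02  7.0000e-02 -8.7650e+01] t 20.25 F [-0.2  0.2  0.4] j [ -8.8   8.9  -8.4  -0.  -72.9  11.2] w 0.0615
```

View pics/t12.png

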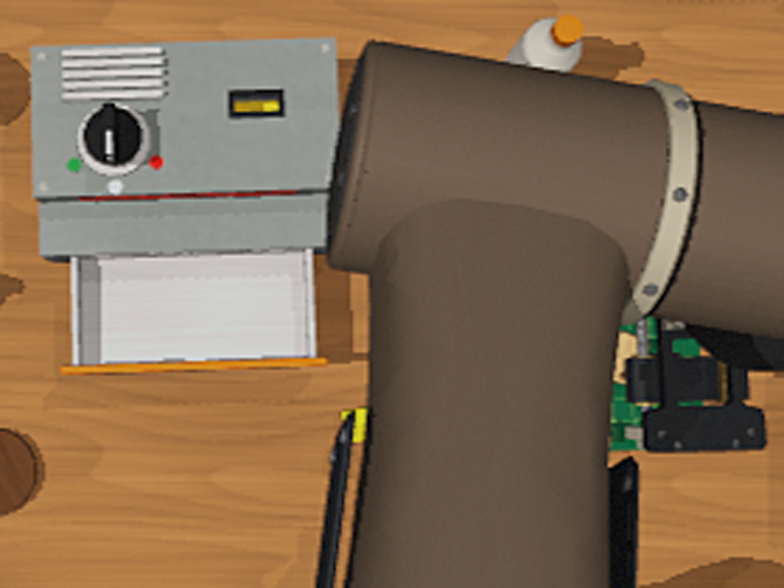

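Run:
```python
from h import *
t=capture("top")
f=lambda u,v,z: plane(t,190+u/2.8,110+v/2.8,z).round(4)
print("front L/R",f(62,369,.062),f(327,361,.062))
print("wallL,R",f(71,300,.055),f(315,300,.055))
Rz=R.from_euler('z',2.6,degrees=True).as_matrix()[:2,:2]
o=np.array([.6832,.0819])-Rz@[.025,0]; print("press origin",o)
for dx in (-.205,-.15): print(dx,o+Rz@[dx,0])
```

```text
front L/R [0.4526 0.1932 0.062 ] [ 0.4633 -0.0522  0.062 ]
wallL,R [0.5172 0.1877 0.055 ] [ 0.5204 -0.041   0.055 ]
press origin [0.65822574 0.08076593]
-0.205 [0.45343677 0.07146651]
-0.15 [0.50838015 0.07396148]
```

Run:
```python
from h import *
nxt((.592,-.226,.15,-29.8))
```

```text
(0.592, -0.226, 0.15, -29.8) [-39.7 -93.9 130. ] -1.0051
```

apply_moves --commands '[{"dp": [-10, -25, 30], "yaw": -0.17, "grip": 0.6}, {"dp": [-20, -50, 70], "yaw": -0.34, "grip": 0.6}, {"dp": [-30, -75, 110], "yaw": -0.51, "grip": 0.6}, {"dp": [-39.7, -93.9, 130], "yaw": -0.68, "grip": 0.6}, {"dp": [-39.7, -93.9, 130], "yaw": -0.85, "grip": 0.6}, {"dp": [-39.7, -93.9, 130], "yaw": -1.005, "grip": 0.6}, {"dp": [-39.7, -93.9, 130], "yaw": -1.005, "grip": 0.6}, {"dp": [-39.7, -93.9, 130], "yaw": -1.005, "grip": 0.6}]'

```text
time_s: 21.35
tcp_pos: [0.5917, -0.2252, 0.1486]
eef_rot: [180.0, 0.1, -30.0]
contact_force: [0.6, -0.5, -0.6]
gripper_width: 0.0527
```

```bash
cat >> h.py <<'E'
def tag_wrist(name,z=.021,near=None,ztop=None):
    st=get_state(); c=capture("wrist"); im=c["color"]
    hsv=cv2.cvtColor(im,cv2.COLOR_RGB2HSV); m=((hsv[...,0]>8)&(hsv[...,0]<28)&(hsv[...,2]>150)&(hsv[...,1]<140)).astype(np.uint8)
    m=cv2.morphologyEx(m,cv2.MORPH_CLOSE,np.ones((7,7))); im=im.copy()
    for k in cv2.findContours(m,cv2.RETR_EXTERNAL,cv2.CHAIN_APPROX_NONE)[0]:
        if cv2.contourArea(k)<600: continue
        P=np.array([plane(c,u,v,z,st)[:2] for u,v in k[:,0]])
        (cx,cy),(w,h),a=cv2.minAreaRect((P*1000).astype(np.float32))
        if w<h: a+=90; w,h=h,w
        if w>56: continue
        (u,v)=k[:,0].mean(0); print("tag px",(round(u),round(v)),"xy",round(cx/1000,4),round(cy/1000,4),"yaw",round((a+90)%180-90,1),"size",round(w,1),round(h,1))
        cv2.drawContours(im,[k],-1,(255,0,255),1)
    save(name,im); return c,st
E
python3 - <<'E'
from h import *
adv((-39.7,-93.9,130),-1.005)
tag_wrist("w13")
E
```

```text
cmd [  0.592   -0.226    0.15   -29.8058] meas [ 0.5917 -0.2252  0.1486] [ 1.7997e+02  8.0000e-02 -2.9980e+01] t 21.35 F [ 0.6 -0.5 -0.6] j [ -3.2  20.  -10.8  -0.  -59.3  63.2] w 0.0527
tag px (437, 238) xy 0.4813 -0.3478 yaw -18.8 size 43.4 35.9
tag px (282, 200) xy 0.5955 -0.2298 yaw -30.0 size 48.9 31.4
tag px (390, 142) xy 0.5944 -0.3433 yaw 50.9 size 50.7 31.6
```

View pics/w13.png

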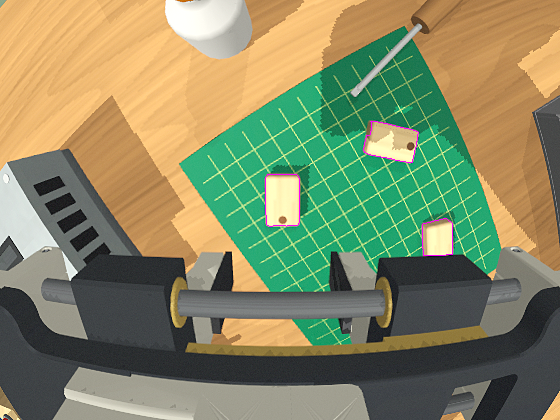

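Run:
```python
from h import *
nxt((.5943,-.2258,.008,-29.8))
```

```text
(0.5943, -0.2258, 0.008, -29.8) [  1.9  -1.3 142. ] -0.0001
```

apply_moves --commands '[{"dp": [1.9, -0.5, 50], "yaw": 0, "grip": 0.6}, {"dp": [1.9, -0.5, 100], "yaw": 0, "grip": 0.6}, {"dp": [1.9, -0.5, 130], "yaw": 0, "grip": 0.6}, {"dp": [1.9, -0.5, 142], "yaw": 0, "grip": 0.6}, {"dp": [1.9, -0.5, 142], "yaw": 0, "grip": 0.6}, {"dp": [1.9, -0.5, 142], "yaw": 0, "grip": 0.2}, {"dp": [1.9, -0.5, 142], "yaw": 0, "grip": 0.2}, {"dp": [1.9, -0.5, 142], "yaw": 0, "grip": 0.2}, {"dp": [1.9, -0.5, 142], "yaw": 0, "grip": 0.2}]' --newtons 20

```text
time_s: 22.52
tcp_pos: [0.5948, -0.2261, 0.0087]
eef_rot: [-180.0, -0.1, -29.8]
contact_force: [-0.9, 0.6, 6.9]
gripper_width: 0.0319
```

Run:
```python
from h import *
adv((1.9,-.5,142),0)
```

```text
cmd [ 5.93900e-01 -2.26500e-01  8.00000e-03 -2.98058e+01] meas [ 0.5948 -0.2261  0.0087] [-1.7997e+02 -9.0000e-02 -2.9800e+01] t 22.52 F [-0.9  0.6  6.9] j [ -3.3  28.8 -18.2   0.  -42.9  63.5] w 0.0319
```

Run:
```python
from h import *
nxt((.5136,-.0062,.15,-87.4))
```

```text
(0.5136, -0.0062, 0.15, -87.4) [-179.2 -151.3 -142. ] 1.0052
```

apply_moves --commands '[{"dp": [0, 0, -40], "yaw": 0, "grip": 0.2}, {"dp": [0, 0, -100], "yaw": 0, "grip": 0.2}, {"dp": [-20, -15, -142], "yaw": 0.1, "grip": 0.2}, {"dp": [-60, -50, -142], "yaw": 0.25, "grip": 0.2}, {"dp": [-100, -85, -142], "yaw": 0.4, "grip": 0.2}, {"dp": [-140, -118, -142], "yaw": 0.55, "grip": 0.2}, {"dp": [-165, -140, -142], "yaw": 0.7, "grip": 0.2}, {"dp": [-179.2, -151.3, -142], "yaw": 0.85, "grip": 0.2}, {"dp": [-179.2, -151.3, -142], "yaw": 1.0, "grip": 0.2}, {"dp": [-179.2, -151.3, -142], "yaw": 1.0052, "grip": 0.2}, {"dp": [-179.2, -151.3, -142], "yaw": 1.0052, "grip": 0.2}]'

```text
time_s: 23.9
tcp_pos: [0.5138, -0.0059, 0.1496]
eef_rot: [-180.0, 0.0, -87.2]
contact_force: [-0.2, -0.6, -0.1]
gripper_width: 0.0317
```

Run:
```python
from h import *
adv((-179.2,-151.3,-142),1.0052)
st=get_state(); c=capture("wrist"); save("w14",c["color"])
s=capture("scene"); save("s14",s["color"],(220,150,400,300),4)
t=capture("top"); save("t14",t["color"],(190,110,470,320),2.8)
```

```text
cmd [ 5.13600e-01 -6.20000e-03  1.50000e-01 -8.73995e+01] meas [ 0.5138 -0.0059  0.1496] [-179.99    0.    -87.24] t 23.9 F [-0.2 -0.6 -0.1] j [ 21.3   9.2 -25.7  -0.  -55.1 -18.5] w 0.0317
```

View pics/w14.png

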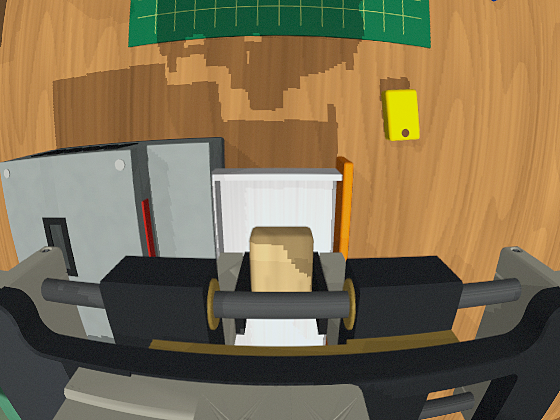

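View pics/s14.png

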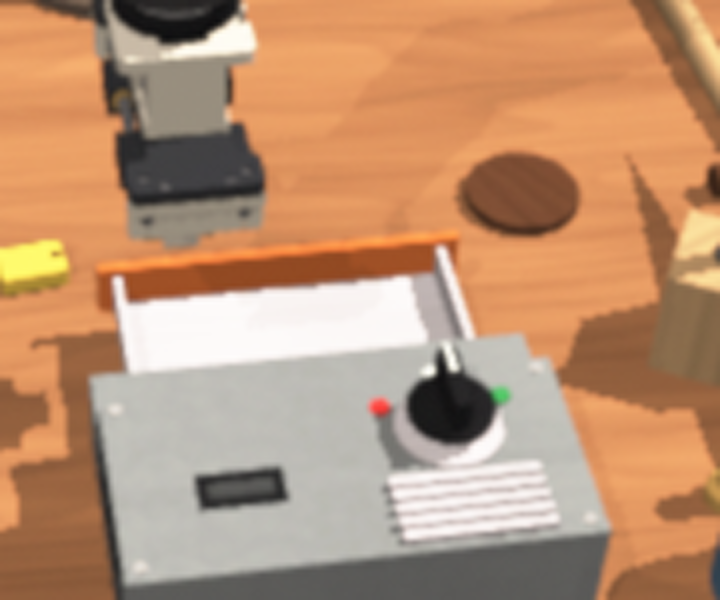

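View pics/t14.png

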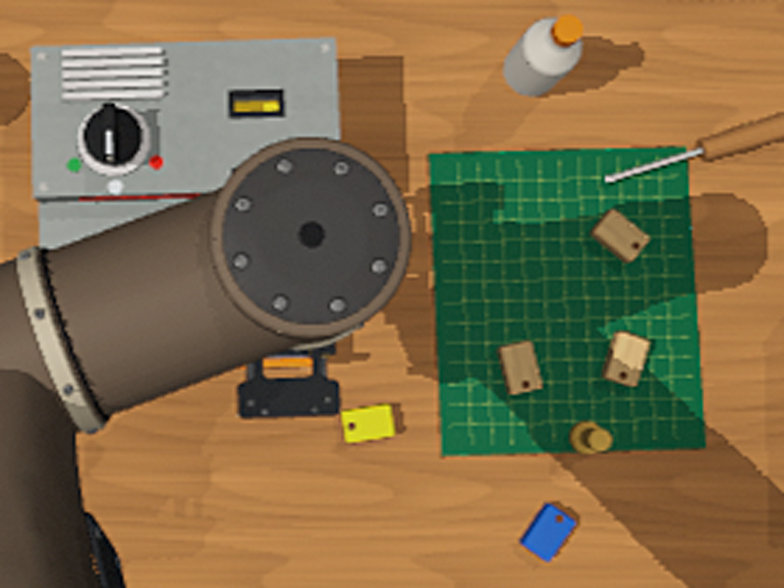

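Run:
```python
from h import *
st=get_state(); c=capture("wrist"); m=st["tcp_pos"]
save("w14b",c["color"],(200,150,360,350),3.8)
for v in (168,180): print(v,plane(c,281,v,.055,st))
for v,dz in ((226,-.005),(237,.013)): print(v,(plane(c,281,v,m[2]+dz,st)-m)*1000)
for u,v in((217,200),(338,200)): print(plane(c,u,v,.055,st))
```

```text
168 [ 0.51677893 -0.04666387  0.055     ]
180 [ 0.51633853 -0.03707537  0.055     ]
226 [  2.31430228 -24.08274508  -5.        ]
237 [  2.37651951 -24.83358218  13.        ]
[ 0.56745826 -0.01854342  0.055     ]
[ 0.46950009 -0.02297681  0.055     ]
```

View pics/w14b.png

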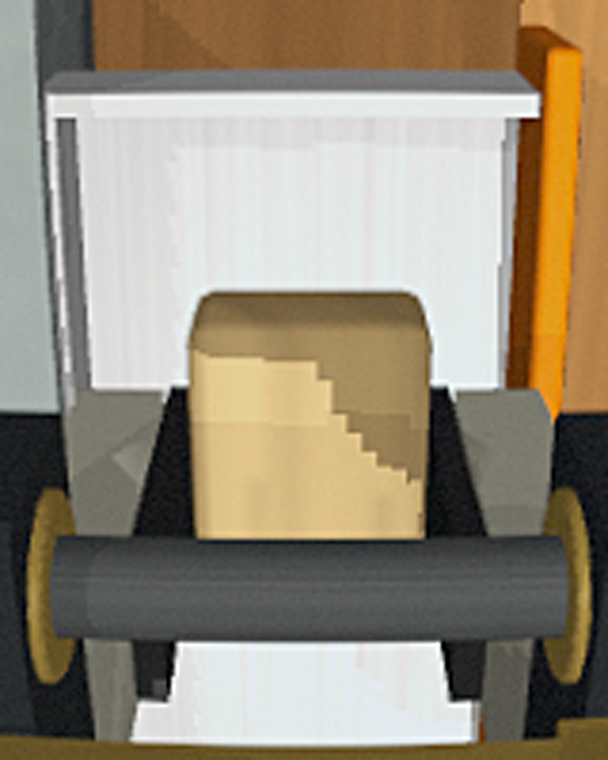

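apply_moves --commands '[{"dp": [0, 0, 40], "yaw": 0, "grip": 0.2}, {"dp": [0, 0, 80], "yaw": 0, "grip": 0.2}, {"dp": [0, 0, 103], "yaw": 0, "grip": 0.2}, {"dp": [0, 0, 113], "yaw": 0, "grip": 0.2}, {"dp": [0, 0, 113], "yaw": 0, "grip": 0.2}, {"dp": [0, 0, 113], "yaw": 0, "grip": 0.2}]'

```text
time_s: 24.85
tcp_pos: [0.5144, -0.0056, 0.0372]
eef_rot: [-179.9, 0.0, -87.4]
contact_force: [-0.1, -0.1, 0.1]
gripper_width: 0.0319
```

Run:
```python
from h import *
adv((0,0,113),0)
```

```text
cmd [ 5.13600e-01 -6.20000e-03  3.70000e-02 -8.73995e+01] meas [ 0.5144 -0.0056  0.0372] [-1.7994e+02  1.0000e-02 -8.7390e+01] t 24.85 F [-0.1 -0.1  0.1] j [ 21.3  17.5 -32.9   0.  -39.5 -18.7] w 0.0319
```

Clear of contact; release and rise.

apply_moves --commands '[{"dp": [0, 0, 0.5], "yaw": 0, "grip": 0.44}, {"dp": [0, 0, 0.5], "yaw": 0, "grip": 0.44}, {"dp": [0, 0, 0.5], "yaw": 0, "grip": 0.44}, {"dp": [0, 0, -40], "yaw": 0, "grip": 0.44}, {"dp": [0, 0, -90], "yaw": 0, "grip": 0.44}, {"dp": [0, 0, -113], "yaw": 0, "grip": 0.5}, {"dp": [0, 0, -113], "yaw": 0, "grip": 0.6}, {"dp": [0, 0, -113], "yaw": 0, "grip": 0.6}]'

```text
time_s: 25.85
tcp_pos: [0.5133, -0.0057, 0.149]
eef_rot: [180.0, 0.0, -87.4]
contact_force: [0.2, 0.4, -0.6]
gripper_width: 0.0519
```

Run:
```python
from h import *
adv((0,0,-113),0)
tag_wrist("w15",.048)
t=capture("top")
for o in tags_top(t): print(np.round(o,3))
nxt((.592,-.341,.15,-128.9))
```

```text
cmd [ 5.13600e-01 -6.20000e-03  1.50000e-01 -8.73995e+01] meas [ 0.5133 -0.0057  0.149 ] [ 1.7996e+02  1.0000e-02 -8.7410e+01] t 25.85 F [ 0.2  0.4 -0.6] j [ 21.3   9.2 -25.7  -0.  -55.1 -18.7] w 0.0519
tag px (238, 333) xy 0.5522 0.1183 yaw -85.2 size 33.5 26.9
[ 0.461 -0.242 12.489 45.998 30.407]
[  0.472  -0.344 -17.54   47.078  34.423]
[ 0.592 -0.342 51.853 45.937 29.513]
(0.592, -0.341, 0.15, -128.9) [338.  -63.1   0. ] 0.7243
```

View pics/w15.png

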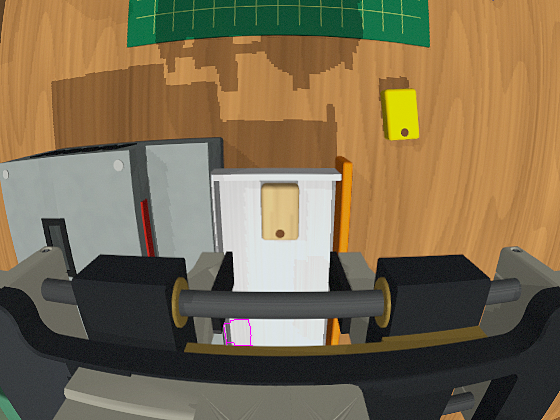

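apply_moves --commands '[{"dp": [40, -8, -10], "yaw": 0, "grip": 0.5}, {"dp": [90, -17, -10], "yaw": 0.1, "grip": 0.5}, {"dp": [145, -27, -10], "yaw": 0.2, "grip": 0.5}, {"dp": [200, -37, -10], "yaw": 0.35, "grip": 0.5}, {"dp": [255, -47, -10], "yaw": 0.5, "grip": 0.5}, {"dp": [305, -57, 0], "yaw": 0.65, "grip": 0.5}, {"dp": [338, -62, 0], "yaw": 0.717, "grip": 0.5}, {"dp": [338, -62, 20], "yaw": 0.717, "grip": 0.5}, {"dp": [338, -62, 20], "yaw": 0.717, "grip": 0.5}, {"dp": [338, -62, 20], "yaw": 0.717, "grip": 0.5}]'

```text
time_s: 27.2
tcp_pos: [0.5911, -0.3403, 0.1294]
eef_rot: [180.0, -0.0, -128.4]
contact_force: [0.4, 0.3, 1.1]
gripper_width: 0.0437
```

Run:
```python
from h import *
adv((338,-62,20),.717)
tag_wrist("w16",.021)
nxt((.591,-.3415,.008,-128.5))
```

```text
cmd [   0.5909   -0.341     0.13   -128.4806] meas [ 0.5911 -0.3403  0.1294] [ 1.7996e+02 -3.0000e-02 -1.2844e+02] t 27.2 F [0.4 0.3 1.1] j [-13.6  25.2  -5.4   0.  -59.5 -24.9] w 0.0437
tag px (348, 270) xy 0.5783 -0.2571 yaw 71.7 size 45.5 24.1
tag px (278, 205) xy 0.5917 -0.3467 yaw 51.7 size 48.8 31.3
tag px (451, 202) xy 0.4635 -0.2497 yaw 13.2 size 46.9 37.2
tag px (385, 119) xy 0.4736 -0.3504 yaw -18.2 size 49.8 32.1
(0.591, -0.3415, 0.008, -128.5) [  0.3  -0.4 122. ] 0.0003
```

View pics/w16.png

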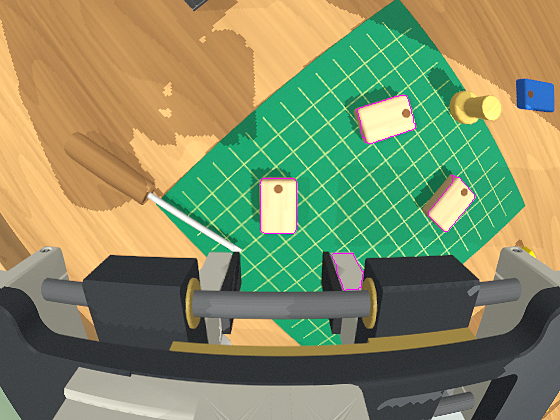

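apply_moves --commands '[{"dp": [1, -2, 50], "yaw": 0, "grip": 0.5}, {"dp": [1, -2, 95], "yaw": 0, "grip": 0.5}, {"dp": [1, -2, 115], "yaw": 0, "grip": 0.5}, {"dp": [1, -2, 122], "yaw": 0, "grip": 0.5}, {"dp": [1, -2, 122], "yaw": 0, "grip": 0.5}, {"dp": [1, -2, 122], "yaw": 0, "grip": 0.2}, {"dp": [1, -2, 122], "yaw": 0, "grip": 0.2}, {"dp": [1, -2, 122], "yaw": 0, "grip": 0.2}]'

```text
time_s: 28.25
tcp_pos: [0.5928, -0.3427, 0.009]
eef_rot: [-179.9, 0.0, -128.5]
contact_force: [-0.5, 1.1, 6.1]
gripper_width: 0.032
```

Run:
```python
from h import *
adv((1,-2,122),0)
e=np.array([-.0454,.999]); b=np.array([.5101,.0737])
for k in(-.080,-.027,.027,.080): print(k,(b+k*e).round(4))
x,y=b+.08*e
nxt((x,y,.15,-87.4))
```

```text
cmd [ 5.919000e-01 -3.430000e-01  8.000000e-03 -1.284806e+02] meas [ 0.5928 -0.3427  0.009 ] [-1.7989e+02  4.0000e-02 -1.2846e+02] t 28.25 F [-0.5  1.1  6.1] j [-13.8  32.3 -11.4   0.  -46.2 -24.7] w 0.032
-0.08 [ 0.5137 -0.0062]
-0.027 [0.5113 0.0467]
0.027 [0.5089 0.1007]
0.08 [0.5065 0.1536]
(np.float64(0.506468), np.float64(0.15362), 0.15, -87.4) [-335.7  375.9 -142. ] -0.717
```

apply_moves --commands '[{"dp": [0, 0, -50], "yaw": 0, "grip": 0.2}, {"dp": [0, 0, -110], "yaw": 0, "grip": 0.2}, {"dp": [-30, 34, -150], "yaw": -0.07, "grip": 0.2}, {"dp": [-70, 78, -150], "yaw": -0.2, "grip": 0.2}, {"dp": [-110, 123, -150], "yaw": -0.33, "grip": 0.2}, {"dp": [-150, 168, -150], "yaw": -0.45, "grip": 0.2}, {"dp": [-190, 213, -150], "yaw": -0.55, "grip": 0.2}, {"dp": [-230, 258, -150], "yaw": -0.65, "grip": 0.2}, {"dp": [-270, 302, -150], "yaw": -0.717, "grip": 0.2}, {"dp": [-308, 345, -146], "yaw": -0.717, "grip": 0.2}, {"dp": [-335.7, 375.9, -142], "yaw": -0.717, "grip": 0.2}, {"dp": [-335.7, 375.9, -142], "yaw": -0.717, "grip": 0.2}]'

```text
time_s: 29.75
tcp_pos: [0.5061, 0.1566, 0.1496]
eef_rot: [-180.0, 0.0, -87.2]
contact_force: [-0.4, -0.2, -0.7]
gripper_width: 0.0316
```

apply_moves --commands '[{"dp": [0, 0, 0], "yaw": 0, "grip": 0.2}, {"dp": [0, 0, 30], "yaw": 0, "grip": 0.2}, {"dp": [0, 0, 30], "yaw": 0, "grip": 0.2}, {"dp": [0, 0, 30], "yaw": 0, "grip": 0.2}]'

```text
time_s: 30.25
tcp_pos: [0.5072, 0.1535, 0.1204]
eef_rot: [-180.0, -0.0, -87.5]
contact_force: [0.7, 0.5, 0.1]
gripper_width: 0.0316
```

Run:
```python
from h import *
adv((-335.7,375.9,-112),-.717)
st=get_state(); c=capture("wrist"); m=st["tcp_pos"]; save("w17",c["color"])
print("expect wall L outer/inner edges px", proj(c,(.507,.1815,.055),st), proj(c,(.507,.1335,.03),st))
for v,dz in ((226,-.005),(237,.013)): print(v,(plane(c,281,v,m[2]+dz,st)-m)*1000)
t=capture("top"); save("t17",t["color"],(190,150,330,260),5)
```

```text
cmd [  0.5065   0.1537   0.12   -87.3995] meas [0.5072 0.1535 0.1204] [-1.7997e+02 -1.0000e-02 -8.7450e+01] t 30.25 F [0.7 0.5 0.1] j [ 38.1  12.5 -25.9   0.  -51.6 -35.5] w 0.0316
expect wall L outer/inner edges px (np.float64(281.2047848368264), np.float64(264.42309893585997)) (np.float64(283.8615136478621), np.float64(195.03279285583878))
226 [  2.27359971 -24.08424402  -5.        ]
237 [  2.32287006 -24.83354986  13.        ]
```

View pics/w17.png

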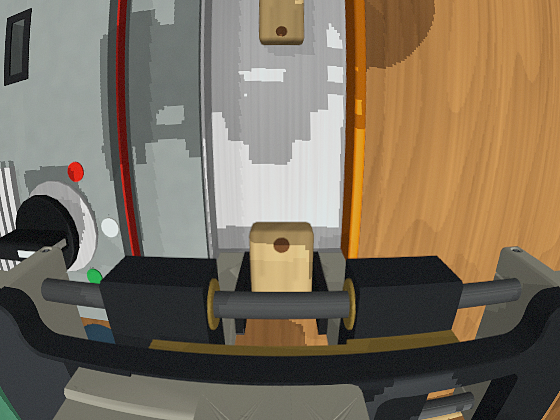

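View pics/t17.png

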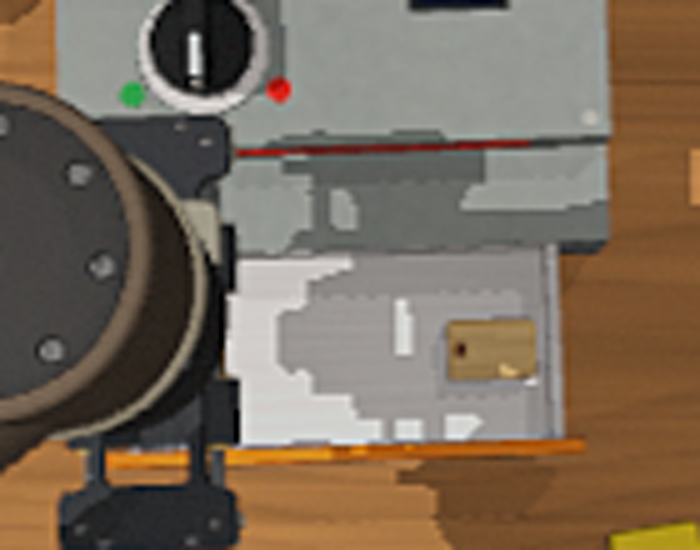

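apply_moves --commands '[{"dp": [0, 0, 40], "yaw": 0, "grip": 0.2}, {"dp": [0, 0, 70], "yaw": 0, "grip": 0.2}, {"dp": [0, 0, 83], "yaw": 0, "grip": 0.2}, {"dp": [0, 0, 83], "yaw": 0, "grip": 0.2}, {"dp": [0, 0, 83.5], "yaw": 0, "grip": 0.2}, {"dp": [0, 0, 83.5], "yaw": 0, "grip": 0.44}, {"dp": [0, 0, 83.5], "yaw": 0, "grip": 0.44}, {"dp": [0, 0, 83.5], "yaw": 0, "grip": 0.44}, {"dp": [0, 0, 40], "yaw": 0, "grip": 0.44}, {"dp": [0, 0, -10], "yaw": 0, "grip": 0.44}, {"dp": [0, 0, -30], "yaw": 0, "grip": 0.5}, {"dp": [0, 0, -30], "yaw": 0, "grip": 0.5}]'

```text
time_s: 31.85
tcp_pos: [0.5076, 0.1548, 0.1515]
eef_rot: [-179.8, 0.1, -87.4]
contact_force: [-0.3, 0.3, -1.0]
gripper_width: 0.0433
```

Run:
```python
from h import *
adv((0,0,-30),0)
st=get_state(); c=capture("wrist"); save("w18",c["color"])
t=capture("top"); save("t18",t["color"],(190,110,470,320),2.8)
for o in tags_top(t): print(np.round(o,3))
nxt((.461,-.242,.13,-166.8),(.471,-.344,.13,-17.2))
```

```text
cmd [  0.5065   0.1537   0.15   -87.3995] meas [0.5076 0.1548 0.1515] [-1.798e+02  1.300e-01 -8.739e+01] t 31.85 F [-0.3  0.3 -1. ] j [ 38.2  10.5 -23.7   0.  -55.5 -35.6] w 0.0433
[ 0.461 -0.241 13.767 47.524 33.844]
[  0.471  -0.344 -16.988  47.99   34.202]
(0.461, -0.242, 0.13, -166.8) [393.2  63.4  20. ] 1.3858
(0.471, -0.344, 0.13, -17.2) [495.5  58.   20. ] -1.2252
```

View pics/w18.png

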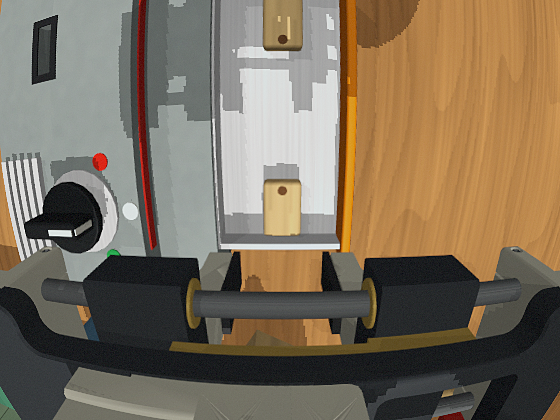

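View pics/t18.png

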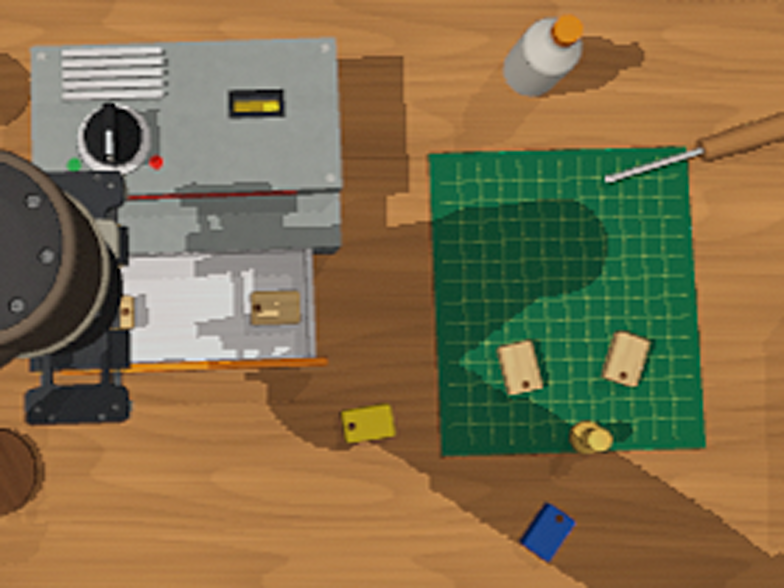

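Run:
```python
from h import *
nxt((.4715,-.346,.13,-17.2))
```

```text
(0.4715, -0.346, 0.13, -17.2) [497.5  57.6  20. ] -1.2252
```

apply_moves --commands '[{"dp": [40, 5, -10], "yaw": 0, "grip": 0.5}, {"dp": [90, 10, -10], "yaw": -0.05, "grip": 0.5}, {"dp": [140, 16, -10], "yaw": -0.15, "grip": 0.5}, {"dp": [190, 22, -10], "yaw": -0.3, "grip": 0.5}, {"dp": [245, 28, -10], "yaw": -0.45, "grip": 0.5}, {"dp": [300, 35, -10], "yaw": -0.6, "grip": 0.5}, {"dp": [355, 41, -10], "yaw": -0.75, "grip": 0.5}, {"dp": [410, 48, 0], "yaw": -0.9, "grip": 0.5}, {"dp": [460, 53, 10], "yaw": -1.05, "grip": 0.5}, {"dp": [497.5, 57.6, 20], "yaw": -1.2, "grip": 0.5}, {"dp": [497.5, 57.6, 20], "yaw": -1.2252, "grip": 0.5}, {"dp": [497.5, 57.6, 20], "yaw": -1.2252, "grip": 0.5}]'

```text
time_s: 33.45
tcp_pos: [0.471, -0.3452, 0.1283]
eef_rot: [-180.0, 0.1, -17.3]
contact_force: [-0.4, 0.4, 0.5]
gripper_width: 0.0441
```

Run:
```python
from h import *
adv((497.5,57.6,20),-1.2252)
tag_wrist("w19",.021)
```

```text
cmd [  0.4715  -0.3459   0.13   -17.2007] meas [ 0.471  -0.3452  0.1283] [-1.7999e+02  1.3000e-01 -1.7310e+01] t 33.45 F [-0.4  0.4  0.5] j [-17.1  16.8 -18.5  -0.  -54.8  89.8] w 0.0441
tag px (348, 270) xy 0.3985 -0.3905 yaw 1.8 size 45.2 24.7
tag px (284, 208) xy 0.4738 -0.3497 yaw -17.4 size 48.7 31.5
```

View pics/w19.png

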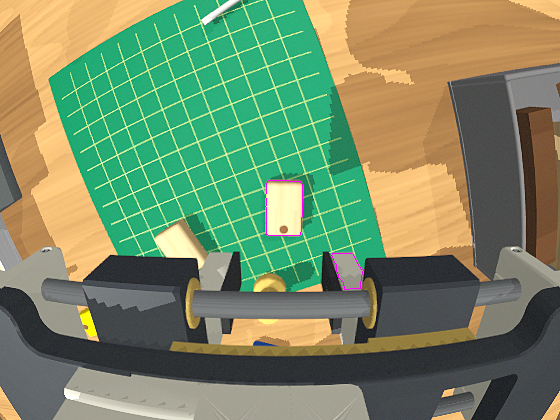

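apply_moves --commands '[{"dp": [1, 1, 50], "yaw": 0, "grip": 0.5}, {"dp": [1, 1, 95], "yaw": 0, "grip": 0.5}, {"dp": [1, 1, 115], "yaw": 0, "grip": 0.5}, {"dp": [1, 1, 122], "yaw": 0, "grip": 0.5}, {"dp": [1, 1, 122], "yaw": 0, "grip": 0.5}, {"dp": [1, 1, 122], "yaw": 0, "grip": 0.2}, {"dp": [1, 1, 122], "yaw": 0, "grip": 0.2}, {"dp": [1, 1, 122], "yaw": 0, "grip": 0.2}]'

```text
time_s: 34.5
tcp_pos: [0.4732, -0.3469, 0.0088]
eef_rot: [180.0, -0.1, -17.2]
contact_force: [-0.0, 3.3, 6.5]
gripper_width: 0.0317
```

Run:
```python
from h import *
adv((1,1,122),0)
nxt((.5089,.1007,.15,-87.4))
t=capture("top")
for o in tags_top(t): print(np.round(o,3))
```

```text
cmd [ 4.72200e-01 -3.47200e-01  8.00000e-03 -1.72007e+01] meas [ 0.4732 -0.3469  0.0088] [ 1.800e+02 -1.200e-01 -1.719e+01] t 34.5 F [-0.   3.3  6.5] j [-17.2  25.3 -24.9   0.  -39.7  90. ] w 0.0317
(0.5089, 0.1007, 0.15, -87.4) [ -97.4 -438.7 -142. ] 1.2252
[  0.571  -0.366 -13.208  79.121  18.168]
```

apply_moves --commands '[{"dp": [0, 0, -50], "yaw": 0, "grip": 0.2}, {"dp": [0, 0, -110], "yaw": 0, "grip": 0.2}, {"dp": [-9, -40, -150], "yaw": 0.1, "grip": 0.2}, {"dp": [-20, -95, -150], "yaw": 0.25, "grip": 0.2}, {"dp": [-33, -150, -150], "yaw": 0.4, "grip": 0.2}, {"dp": [-45, -205, -150], "yaw": 0.55, "grip": 0.2}, {"dp": [-58, -260, -150], "yaw": 0.7, "grip": 0.2}, {"dp": [-70, -315, -150], "yaw": 0.85, "grip": 0.2}, {"dp": [-82, -370, -146], "yaw": 1.0, "grip": 0.2}, {"dp": [-92, -415, -142], "yaw": 1.15, "grip": 0.2}, {"dp": [-97.4, -438.7, -142], "yaw": 1.2252, "grip": 0.2}, {"dp": [-97.4, -438.7, -142], "yaw": 1.2252, "grip": 0.2}]'

```text
time_s: 36.05
tcp_pos: [0.5091, 0.1026, 0.1497]
eef_rot: [-180.0, 0.0, -87.3]
contact_force: [-0.7, 0.5, 0.0]
gripper_width: 0.0319
```

apply_moves --commands '[{"dp": [0, 0, 20], "yaw": 0, "grip": 0.2}, {"dp": [0, 0, 40], "yaw": 0, "grip": 0.2}, {"dp": [0, 0, 40], "yaw": 0, "grip": 0.2}, {"dp": [0, 0, 40], "yaw": 0, "grip": 0.2}]'

```text
time_s: 36.55
tcp_pos: [0.5094, 0.1008, 0.1103]
eef_rot: [-180.0, 0.0, -87.4]
contact_force: [1.2, 0.1, -0.2]
gripper_width: 0.0321
```

Run:
```python
from h import *
adv((-97.4,-438.7,-102),1.2252)
st=get_state(); c=capture("wrist"); save("w20",c["color"])
t=capture("top"); save("t20",t["color"],(190,110,470,320),2.8)
for o in tags_top(t): print(np.round(o,3))
```

```text
cmd [  0.5089   0.1007   0.11   -87.3995] meas [0.5094 0.1008 0.1103] [-1.7996e+02  1.0000e-02 -8.7390e+01] t 36.55 F [ 1.2  0.1 -0.2] j [ 32.9  12.2 -27.8   0.  -49.9 -30.3] w 0.0321
[ 0.461 -0.24  13.899 47.44  34.327]
```

View pics/w20.png

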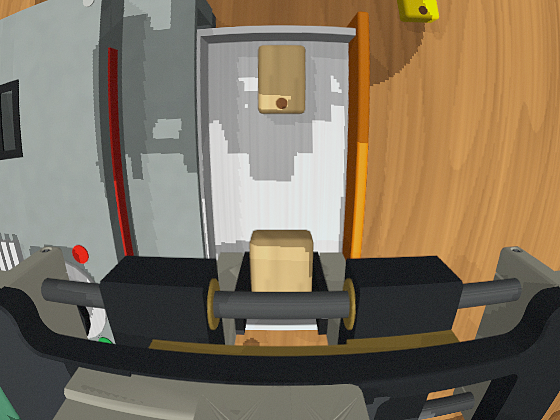

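View pics/t20.png

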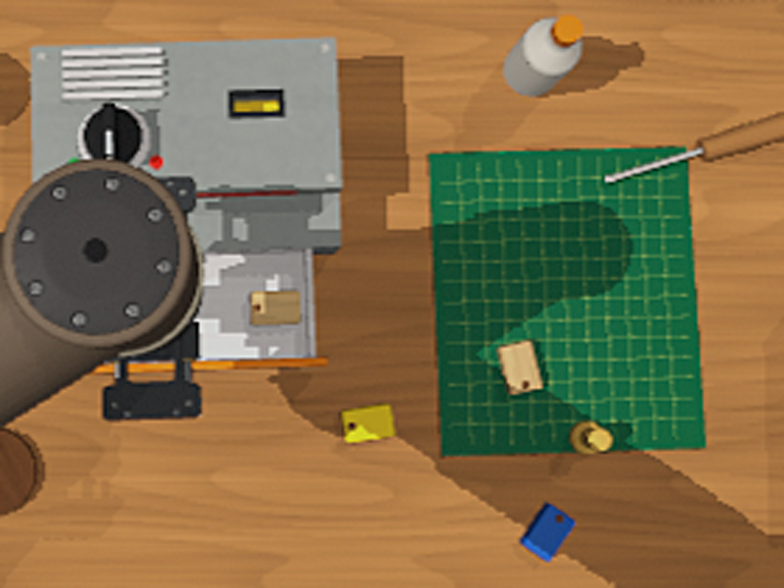

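apply_moves --commands '[{"dp": [3.5, 0, 10], "yaw": 0, "grip": 0.2}, {"dp": [3.5, 0, 40], "yaw": 0, "grip": 0.2}, {"dp": [3.5, 0, 65], "yaw": 0, "grip": 0.2}, {"dp": [3.5, 0, 73], "yaw": 0, "grip": 0.2}, {"dp": [3.5, 0, 73.5], "yaw": 0, "grip": 0.2}, {"dp": [3.5, 0, 73.5], "yaw": 0, "grip": 0.44}, {"dp": [3.5, 0, 73.5], "yaw": 0, "grip": 0.44}, {"dp": [3.5, 0, 73.5], "yaw": 0, "grip": 0.44}, {"dp": [3.5, 0, 30], "yaw": 0, "grip": 0.44}, {"dp": [3.5, 0, -20], "yaw": 0, "grip": 0.44}, {"dp": [3.5, 0, -40], "yaw": 0, "grip": 0.5}, {"dp": [3.5, 0, -40], "yaw": 0, "grip": 0.5}]'

```text
time_s: 38.15
tcp_pos: [0.5102, 0.0982, 0.1516]
eef_rot: [-179.8, 0.1, -87.4]
contact_force: [0.3, 0.5, -1.1]
gripper_width: 0.0435
```

Run:
```python
from h import *
adv((3.5,0,-40),0)
st=get_state(); c=capture("wrist"); save("w21",c["color"])
nxt((.4615,-.243,.13,-166.2))
```

```text
cmd [  0.509    0.0972   0.15   -87.3995] meas [0.5102 0.0982 0.1516] [-1.7978e+02  1.1000e-01 -8.7390e+01] t 38.15 F [ 0.3  0.5 -1.1] j [ 32.6   9.5 -25.    0.  -55.3 -30. ] w 0.0435
(0.4615, -0.243, 0.13, -166.2) [337.7  62.9  20. ] 1.3753
```

View pics/w21.png

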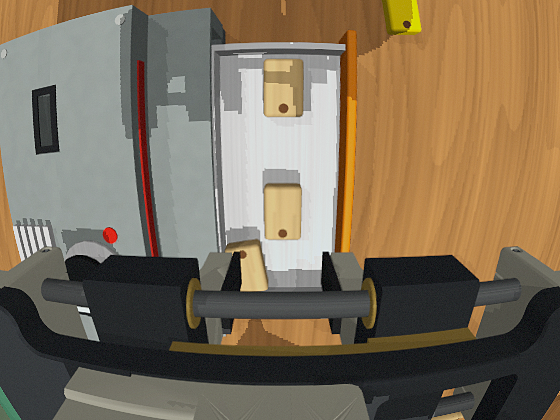

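apply_moves --commands '[{"dp": [40, 8, 0], "yaw": 0.05, "grip": 0.5}, {"dp": [90, 17, 0], "yaw": 0.2, "grip": 0.5}, {"dp": [140, 26, 0], "yaw": 0.37, "grip": 0.5}, {"dp": [190, 35, 0], "yaw": 0.54, "grip": 0.5}, {"dp": [240, 45, 0], "yaw": 0.71, "grip": 0.5}, {"dp": [290, 54, 10], "yaw": 0.88, "grip": 0.5}, {"dp": [325, 61, 20], "yaw": 1.05, "grip": 0.5}, {"dp": [337.7, 62.9, 20], "yaw": 1.22, "grip": 0.5}, {"dp": [337.7, 62.9, 20], "yaw": 1.3753, "grip": 0.5}, {"dp": [337.7, 62.9, 20], "yaw": 1.3753, "grip": 0.5}, {"dp": [337.7, 62.9, 20], "yaw": 1.3753, "grip": 0.5}]'

```text
time_s: 39.58
tcp_pos: [0.4613, -0.2423, 0.1289]
eef_rot: [180.0, -0.1, -166.0]
contact_force: [-0.4, 0.0, -0.4]
gripper_width: 0.0438
```

Run:
```python
from h import *
adv((337.7,62.9,20),1.3753)
c,st=tag_wrist("w22",.021)
m=st["tcp_pos"]
t=capture("top"); save("t22",t["color"],(190,170,330,260),5.5)
s=capture("scene"); save("s22",s["color"],(230,190,390,280),5)
```

```text
cmd [ 4.615000e-01 -2.430000e-01  1.300000e-01 -1.661984e+02] meas [ 0.4613 -0.2423  0.1289] [ 1.7997e+02 -6.0000e-02 -1.6599e+02] t 39.58 F [-0.4  0.  -0.4] j [ -6.1  11.2 -26.2  -0.  -52.6 -69.9] w 0.0438
tag px (214, 271) xy 0.534 -0.2916 yaw -4.5 size 46.3 24.3
tag px (279, 207) xy 0.4604 -0.2458 yaw 13.0 size 49.1 31.4
```

View pics/w22.png

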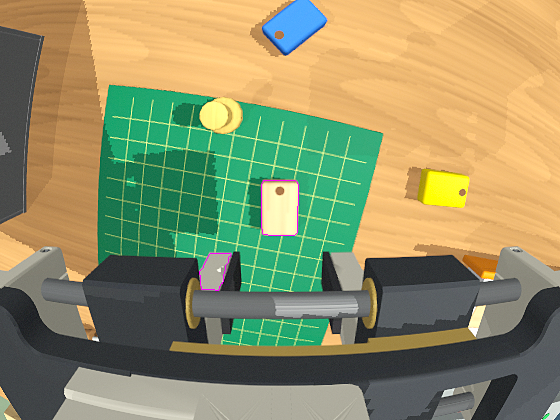

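View pics/t22.png

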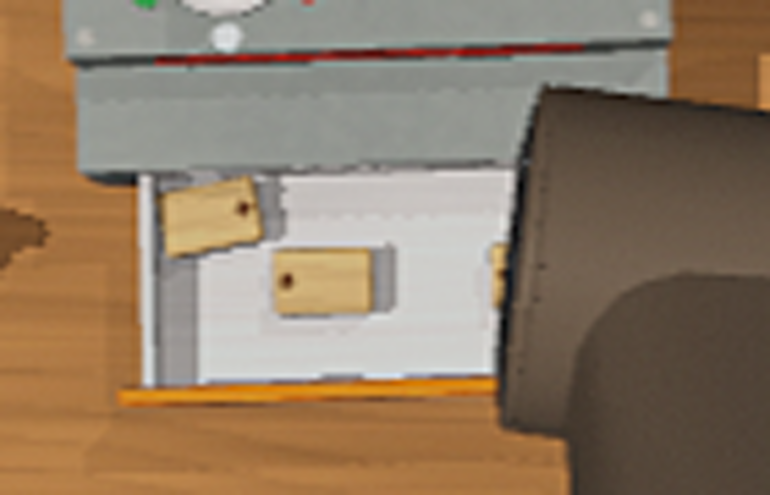

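View pics/s22.png

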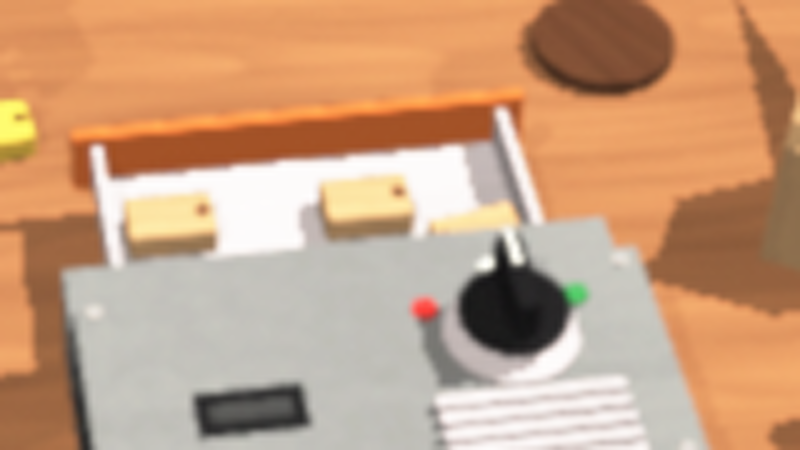

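apply_moves --commands '[{"dp": [-1.8, -2, 50], "yaw": 0, "grip": 0.5}, {"dp": [-1.8, -2, 95], "yaw": 0, "grip": 0.5}, {"dp": [-1.8, -2, 115], "yaw": 0, "grip": 0.5}, {"dp": [-1.8, -2, 122], "yaw": 0, "grip": 0.5}, {"dp": [-1.8, -2, 122], "yaw": 0, "grip": 0.5}, {"dp": [-1.8, -2, 122], "yaw": 0, "grip": 0.2}, {"dp": [-1.8, -2, 122], "yaw": 0, "grip": 0.2}, {"dp": [-1.8, -2, 122], "yaw": 0, "grip": 0.2}]'

```text
time_s: 40.72
tcp_pos: [0.4647, -0.2441, 0.0086]
eef_rot: [-180.0, 0.1, -166.2]
contact_force: [-1.0, 2.7, 5.9]
gripper_width: 0.0317
```

Run:
```python
from h import *
adv((-1.8,-2,122),0)
nxt((.5113,.0465,.15,-87.4))
```

```text
cmd [ 4.637000e-01 -2.445000e-01  8.000000e-03 -1.661984e+02] meas [ 0.4647 -0.2441  0.0086] [-1.7996e+02  1.0000e-01 -1.6618e+02] t 40.73 F [-1.   2.7  5.9] j [ -6.3  20.9 -33.    0.  -36.  -69.9] w 0.0317
(0.5113, 0.0465, 0.15, -87.4) [-115.6  271.3 -142. ] -1.3753
```

apply_moves --commands '[{"dp": [0, 0, -50], "yaw": 0, "grip": 0.2}, {"dp": [0, 0, -110], "yaw": 0, "grip": 0.2}, {"dp": [-15, 35, -150], "yaw": -0.17, "grip": 0.2}, {"dp": [-35, 82, -150], "yaw": -0.34, "grip": 0.2}, {"dp": [-55, 129, -150], "yaw": -0.51, "grip": 0.2}, {"dp": [-75, 176, -150], "yaw": -0.68, "grip": 0.2}, {"dp": [-95, 223, -146], "yaw": -0.85, "grip": 0.2}, {"dp": [-110, 258, -142], "yaw": -1.02, "grip": 0.2}, {"dp": [-115.6, 271.3, -142], "yaw": -1.2, "grip": 0.2}, {"dp": [-115.6, 271.3, -142], "yaw": -1.3753, "grip": 0.2}, {"dp": [-115.6, 271.3, -142], "yaw": -1.3753, "grip": 0.2}, {"dp": [-115.6, 271.3, -142], "yaw": -1.3753, "grip": 0.2}]'

```text
time_s: 42.22
tcp_pos: [0.5113, 0.0468, 0.1497]
eef_rot: [-180.0, 0.0, -87.6]
contact_force: [-0.1, 0.0, -0.2]
gripper_width: 0.0313
```

apply_moves --commands '[{"dp": [0, 0, 20], "yaw": 0, "grip": 0.2}, {"dp": [0, 0, 40], "yaw": 0, "grip": 0.2}, {"dp": [0, 0, 40], "yaw": 0, "grip": 0.2}, {"dp": [0, 0, 40], "yaw": 0, "grip": 0.2}]'

```text
time_s: 42.72
tcp_pos: [0.5119, 0.0469, 0.1103]
eef_rot: [-180.0, -0.0, -87.5]
contact_force: [0.0, 0.4, -0.9]
gripper_width: 0.0314
```

Run:
```python
from h import *
adv((-115.6,271.3,-102),-1.3753)
st=get_state(); c=capture("wrist"); save("w23",c["color"])
m=st["tcp_pos"]
# bottom end edges of held tag projected to floor top: expected tag D near edge
print(proj(c,(m[0],m[1]-.024,.048),st),proj(c,(m[0],m[1]-.024,m[2]-.0057),st))
t=capture("top"); save("t23",t["color"],(190,170,330,260),5.5)
```

```text
cmd [ 5.11300e-01  4.65000e-02  1.10000e-01 -8.73995e+01] meas [0.5119 0.0469 0.1103] [-179.96   -0.    -87.47] t 42.73 F [ 0.   0.4 -0.9] j [ 27.2  11.8 -28.5   0.  -49.7 -24.6] w 0.0314
(np.float64(284.1777083862888), np.float64(199.0856964200441)) (np.float64(285.24897223053904), np.float64(225.88869796197565))
```

View pics/w23.png

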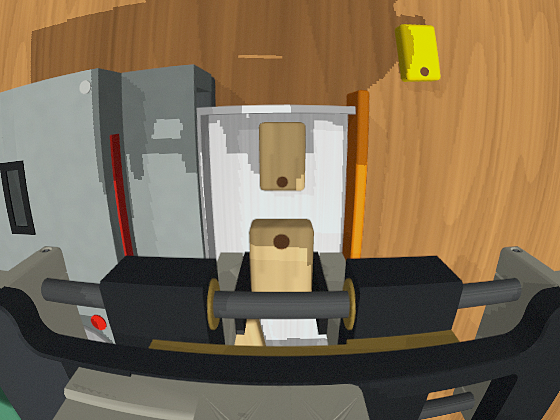

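View pics/t23.png

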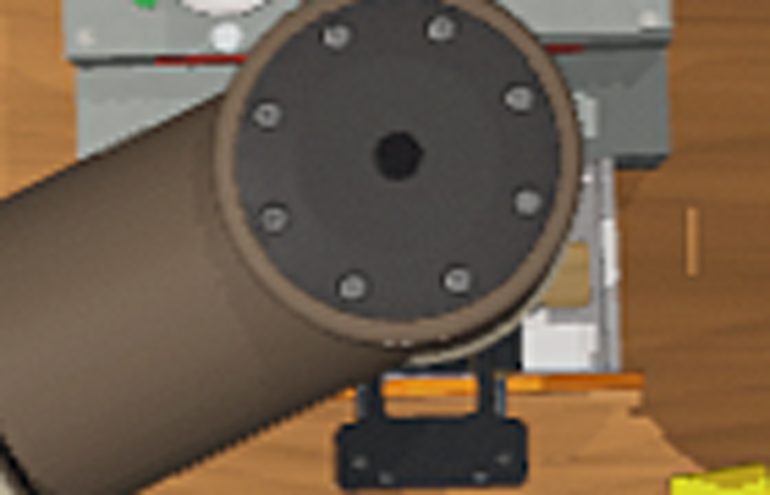

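Run:
```python
from h import *
st=get_state(); c=capture("wrist"); m=st["tcp_pos"]; save("w23b",c["color"],(200,100,360,260),5)
for v in (189,191): print("D near edge y",v,plane(c,281,v,.048,st)[1]-m[1])
for v,dz in ((219,-.0057),(232,.0123)): print("held end",v,plane(c,281,v,m[2]+dz,st)[1]-m[1])
# inner-left tag end? B
```

```text
D near edge y 189 -0.0310401522083373
D near edge y 191 -0.029616684976375603
held end 219 -0.02775262240643503
held end 232 -0.02712744720536278
```

View pics/w23b.png

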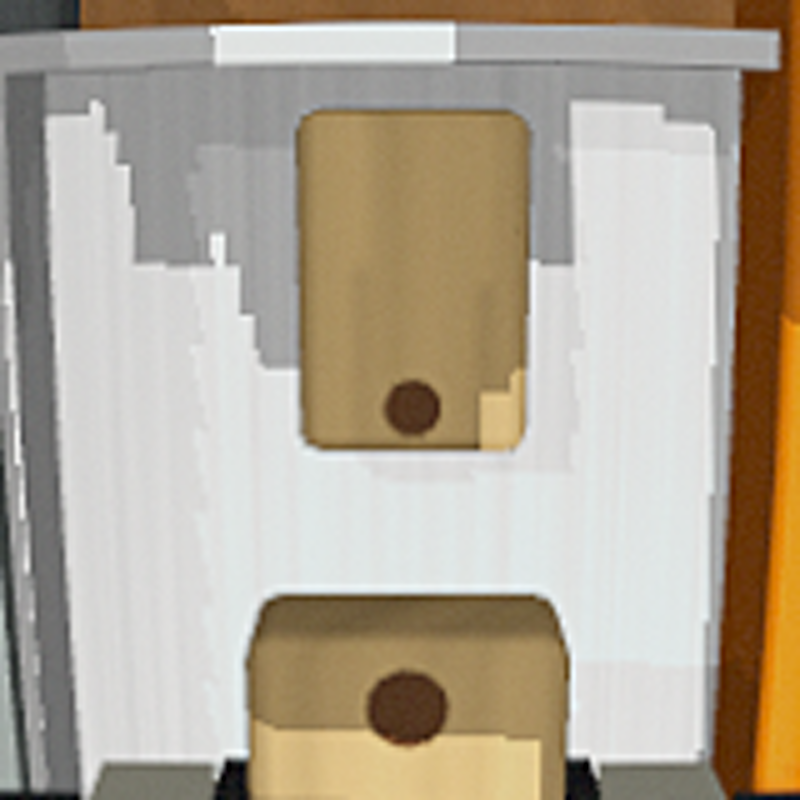

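apply_moves --commands '[{"dp": [-2.5, 0, 10], "yaw": 0, "grip": 0.2}, {"dp": [-2.5, 0, 40], "yaw": 0, "grip": 0.2}, {"dp": [-2.5, 0, 65], "yaw": 0, "grip": 0.2}, {"dp": [-2.5, 0, 73], "yaw": 0, "grip": 0.2}, {"dp": [-2.5, 0, 73.5], "yaw": 0, "grip": 0.2}, {"dp": [-2.5, 0, 73.5], "yaw": 0, "grip": 0.44}, {"dp": [-2.5, 0, 73.5], "yaw": 0, "grip": 0.44}, {"dp": [-2.5, 0, 73.5], "yaw": 0, "grip": 0.44}, {"dp": [-2.5, 0, 30], "yaw": 0, "grip": 0.44}, {"dp": [-2.5, 0, -20], "yaw": 0, "grip": 0.44}, {"dp": [-2.5, 0, -80], "yaw": 0, "grip": 0.44}, {"dp": [-2.5, 0, -110], "yaw": 0, "grip": 0.44}]'

```text
time_s: 44.38
tcp_pos: [0.5124, 0.0498, 0.2234]
eef_rot: [-179.7, 0.1, -87.4]
contact_force: [0.6, 0.5, 0.0]
gripper_width: 0.0387
```

Run:
```python
from h import *
adv((-2.5,0,-110),0)
nxt((.40,-.20,.22,-87.4),(.385,.18,.22,-87.4))
st=get_state(); c=capture("wrist"); save("w24",c["color"])
```

```text
cmd [ 5.11200e-01  4.90000e-02  2.20000e-01 -8.73995e+01] meas [0.5124 0.0498 0.2234] [-1.7973e+02  9.0000e-02 -8.7380e+01] t 44.38 F [0.6 0.5 0. ] j [ 27.5   5.3 -19.8   0.  -64.6 -24.8] w 0.0387
(0.4, -0.2, 0.22, -87.4) [243.7 122.3   0. ] 0.0
(0.385, 0.18, 0.22, -87.4) [-136.6  120.1    0. ] 0.0
```

View pics/w24.png

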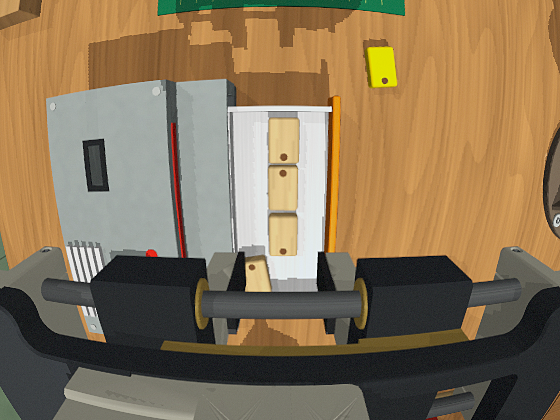

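Run:
```python
from h import *
nxt((.415,.07,.22,2.6))
```

```text
(0.415, 0.07, 0.22, 2.6) [-25.3  95.1   0. ] -1.5708
```

apply_moves --commands '[{"dp": [-5, 20, 0], "yaw": -0.17, "grip": 0.3}, {"dp": [-10, 45, 0], "yaw": -0.34, "grip": 0}, {"dp": [-15, 70, 0], "yaw": -0.51, "grip": 0}, {"dp": [-20, 95, 0], "yaw": -0.68, "grip": 0}, {"dp": [-25, 95, 0], "yaw": -0.85, "grip": 0}, {"dp": [-25.3, 95.1, 0], "yaw": -1.02, "grip": 0}, {"dp": [-25.3, 95.1, 0], "yaw": -1.19, "grip": 0}, {"dp": [-25.3, 95.1, 0], "yaw": -1.36, "grip": 0}, {"dp": [-25.3, 95.1, 0], "yaw": -1.53, "grip": 0}, {"dp": [-25.3, 95.1, 0], "yaw": -1.5708, "grip": 0}, {"dp": [-25.3, 95.1, 0], "yaw": -1.5708, "grip": 0}]'

```text
time_s: 45.8
tcp_pos: [0.415, 0.0704, 0.2195]
eef_rot: [-180.0, 0.0, 2.6]
contact_force: [-0.0, -0.4, -0.1]
gripper_width: 0.0002
```

Run:
```python
from h import *
adv((-25.3,95.1,0),-1.5708)
st=get_state(); c=capture("wrist"); save("w25",c["color"])
t=capture("top"); save("t25",t["color"],(190,110,470,320),2.8)
nxt((.415,.07,.22,2.6))
```

```text
cmd [0.415  0.07   0.22   2.6007] meas [0.415  0.0704 0.2195] [-179.99    0.      2.57] t 45.8 F [-0.  -0.4 -0.1] j [ 36.7  -4.1 -29.8  -0.  -64.3  55.9] w 0.0002
(0.415, 0.07, 0.22, 2.6) [-0. -0.  0.] 0.0
```

View pics/w25.png

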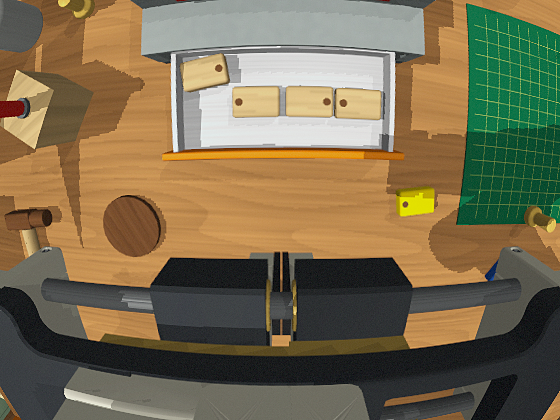

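View pics/t25.png

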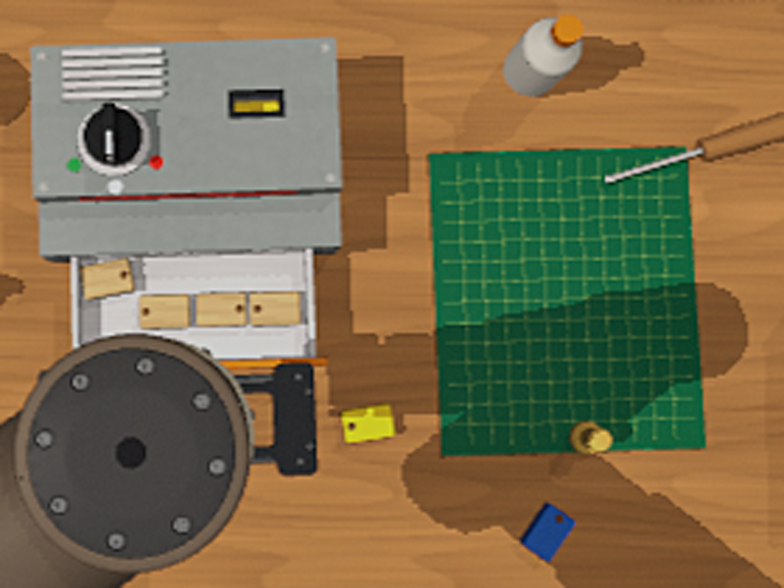

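Run:
```python
from h import *
t=capture("top"); st=get_state(); c=capture("wrist"); save("w26",c["color"],(165,40,405,165),3.3)
for o in tags_top(t,.048,(215,198,302,236)): print(np.round(o,3))
```

```text
[ 5.21000e-01  7.60000e-02 -8.92280e+01  2.30103e+02  1.00162e+02]
```

View pics/w26.png

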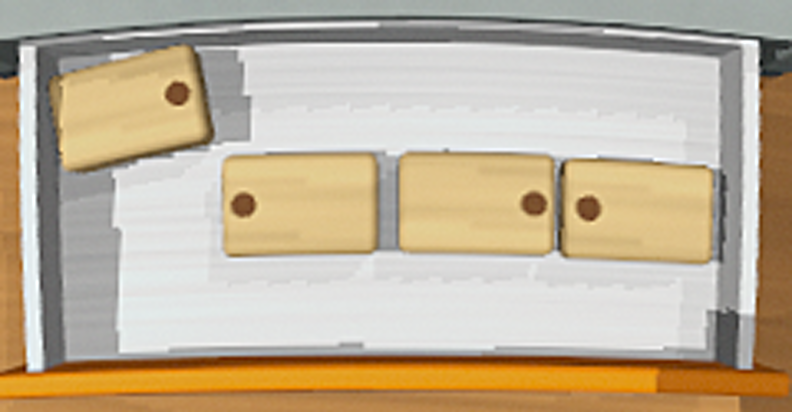

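Run:
```python
from h import *
t=capture("top"); st=get_state(); c=capture("wrist"); s=capture("scene")
f=lambda u,v,z=.048: plane(c,165+u/3.3,40+v/3.3,z,st)
q=[f(52,83),f(190,46),f(213,137),f(70,170)]
for a,b in ((0,1),(1,2),(2,3),(3,0)): print(np.linalg.norm(q[a]-q[b])*1000)
save("t26",t["color"],(205,190,310,245),7); save("s26",s["color"],(240,200,350,260),7)
```

```text
44.68992476199267
30.025560070668103
45.88271431086201
28.93640704154486
```

View pics/t26.png

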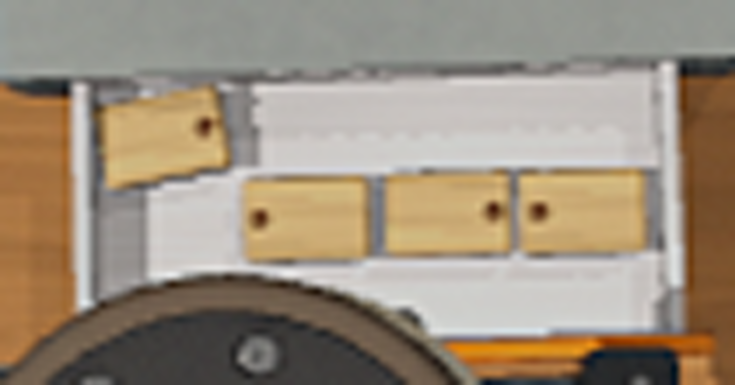

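View pics/s26.png

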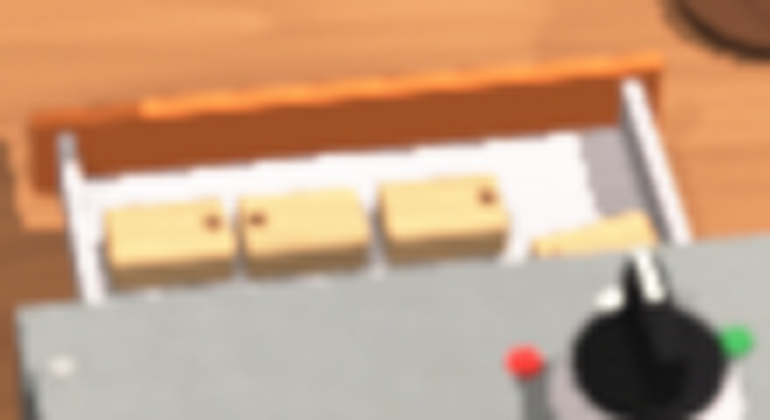

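apply_moves --commands '[{"dp": [0, 0, 50], "yaw": 0, "grip": 0}, {"dp": [0, 0, 100], "yaw": 0, "grip": 0}, {"dp": [0, 0, 150], "yaw": 0, "grip": 0}, {"dp": [0, 0, 188], "yaw": 0, "grip": 0}, {"dp": [0, 0, 188], "yaw": 0, "grip": 0}, {"dp": [10, 0, 188], "yaw": 0, "grip": 0}, {"dp": [20, 0, 188], "yaw": 0, "grip": 0}, {"dp": [28, 0, 188], "yaw": 0, "grip": 0}]'

```text
time_s: 47.15
tcp_pos: [0.4445, 0.0722, 0.0327]
eef_rot: [-179.9, -0.1, 2.6]
contact_force: [-4.7, 2.0, 2.6]
gripper_width: 0.0008
```

Run:
```python
from h import *
adv((28,0,188),0)
s=capture("scene"); save("s27",s["color"],(220,100,400,300),3)
```

```text
cmd [0.443  0.0712 0.032  2.6007] meas [0.4445 0.0722 0.0327] [-1.7993e+02 -1.0000e-01  2.5800e+00] t 47.15 F [-4.7  2.   2.6] j [ 34.4  12.8 -41.1  -0.  -36.   58.2] w 0.0008
```

View pics/s27.png

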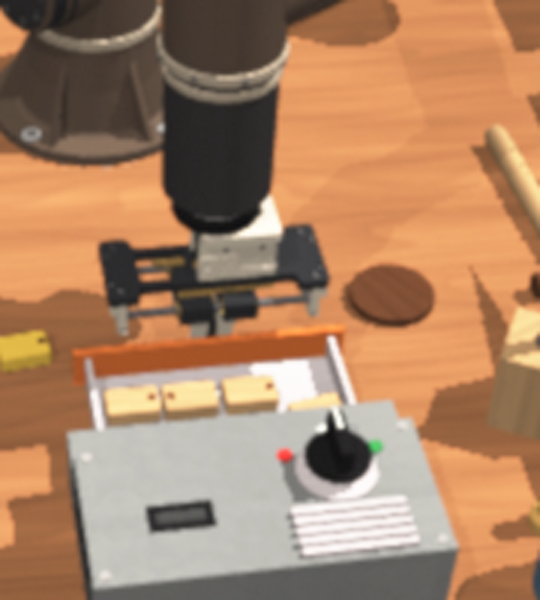

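apply_moves --commands '[{"dp": [6, 0, 0], "yaw": 0, "grip": 0}, {"dp": [15, 0, 0], "yaw": 0, "grip": 0}, {"dp": [25, 0, 0], "yaw": 0, "grip": 0}, {"dp": [35, 0, 0], "yaw": 0, "grip": 0}, {"dp": [45, 0, 0], "yaw": 0, "grip": 0}, {"dp": [55, 0, 0], "yaw": 0, "grip": 0}, {"dp": [65, 0, 0], "yaw": 0, "grip": 0}, {"dp": [75, 0, 0], "yaw": 0, "grip": 0}, {"dp": [85, 0, 0], "yaw": 0, "grip": 0}, {"dp": [93, 0, 0], "yaw": 0, "grip": 0}, {"dp": [100, 0, 0], "yaw": 0, "grip": 0}, {"dp": [104, 0, 0], "yaw": 0, "grip": 0}]'

```text
time_s: 48.7
tcp_pos: [0.544, 0.0757, 0.0312]
eef_rot: [179.9, 0.3, 2.5]
contact_force: [-13.0, 3.3, 7.8]
gripper_width: 0.0005
```

apply_moves --commands '[{"dp": [4, 0, 0], "yaw": 0, "grip": 0}, {"dp": [7, 0, 0], "yaw": 0, "grip": 0}, {"dp": [10, 0, 0], "yaw": 0, "grip": 0}, {"dp": [12, 0, 0], "yaw": 0, "grip": 0}, {"dp": [12, 0, 0], "yaw": 0, "grip": 0}]'

```text
time_s: 49.32
tcp_pos: [0.5525, 0.0758, 0.0308]
eef_rot: [179.9, 0.6, 2.5]
contact_force: [-25.3, 6.5, 16.4]
gripper_width: 0.0004
```

Run:
```python
from h import *
adv((116,0,0),0)
```

```text
cmd [0.5589 0.0765 0.032  2.6007] meas [0.5525 0.0758 0.0308] [179.9    0.63   2.52] t 49.33 F [-25.3   6.5  16.4] j [ 27.8  21.7 -27.   -0.3 -41.9  64.9] w 0.0004
```

Run:
```python
from h import *
st=get_state(); c=capture("wrist"); save("w28",c["color"])
t=capture("top"); save("t28",t["color"],(190,110,330,250),5)
s=capture("scene"); save("s28",s["color"],(220,150,400,300),4)
print(st["moment"],st["joint_torque"])
```

```text
[2.3459668  8.28838129 0.17076089] [ -5.9078899  -44.75928426  28.44196558   9.32676852   6.24492913
  -0.21571916]
```

View pics/w28.png

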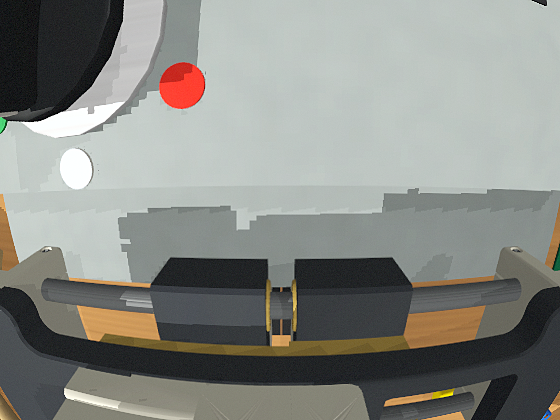

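View pics/t28.png

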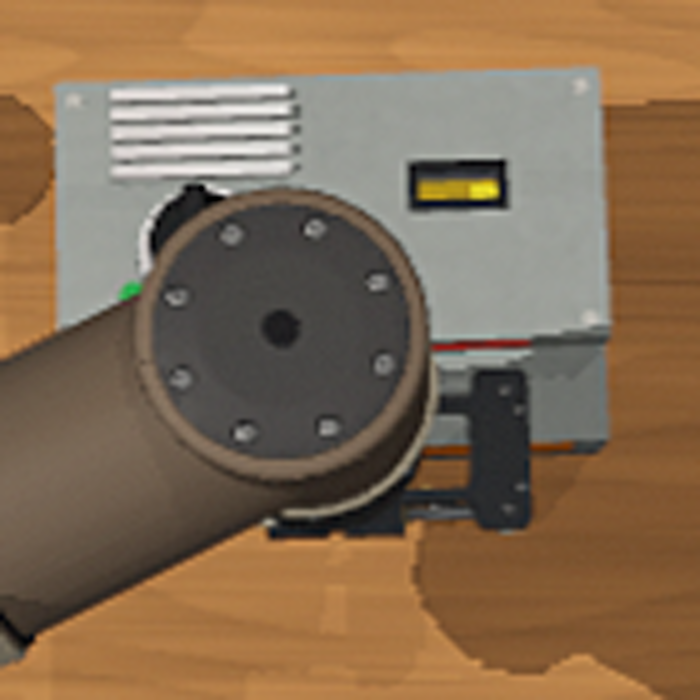

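View pics/s28.png

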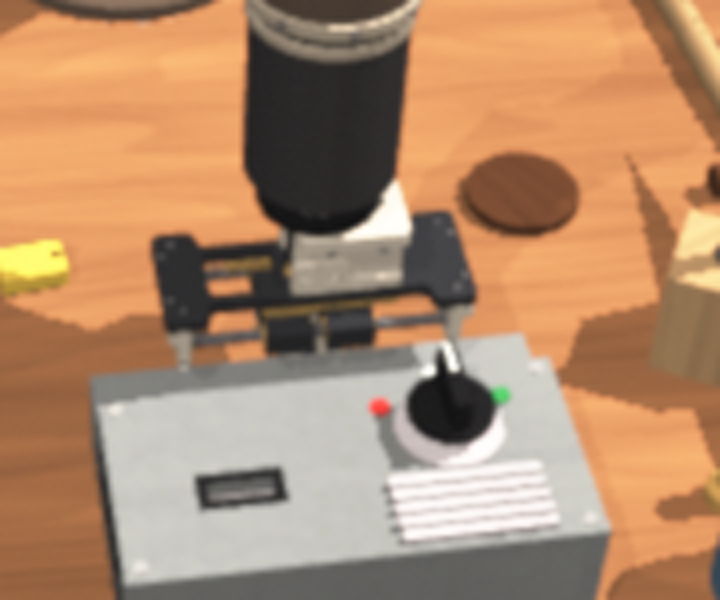

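apply_moves --commands '[{"dp": [0, 0, 0], "yaw": 0, "grip": 0}, {"dp": [1, 0, 0], "yaw": 0, "grip": 0}, {"dp": [2, 0, 0], "yaw": 0, "grip": 0}, {"dp": [2, 0, 0], "yaw": 0, "grip": 0}]'

```text
time_s: 49.98
tcp_pos: [0.5524, 0.0757, 0.0308]
eef_rot: [179.9, 0.8, 2.5]
contact_force: [-32.6, 10.4, 24.4]
gripper_width: 0.0002
```

Run:
```python
from h import *
adv((2,0,0),0)
```

```text
cmd [0.5609 0.0766 0.032  2.6007] meas [0.5524 0.0757 0.0308] [179.88   0.81   2.5 ] t 49.98 F [-32.6  10.4  24.4] j [ 27.8  21.8 -26.8  -0.3 -42.2  65. ] w 0.0002
```

apply_moves --commands '[{"dp": [-4, 0, 0], "yaw": 0, "grip": 0}, {"dp": [-10, 0, 0], "yaw": 0, "grip": 0}, {"dp": [-16, 0, 0], "yaw": 0, "grip": 0}, {"dp": [-24, 0, 0], "yaw": 0, "grip": 0}, {"dp": [-24, 0, 0], "yaw": 0, "grip": 0}]'

```text
time_s: 50.6
tcp_pos: [0.5367, 0.0759, 0.0317]
eef_rot: [-180.0, -0.0, 2.6]
contact_force: [0.5, 0.2, 0.3]
gripper_width: 0.0002
```

Run:
```python
from h import *
adv((-24,0,0),0)
t=capture("top"); save("t29",t["color"],(190,110,330,250),5)
st=get_state(); c=capture("wrist"); save("w29",c["color"])
```

```text
cmd [0.5369 0.0755 0.032  2.6007] meas [0.5367 0.0759 0.0317] [-180.    -0.     2.6] t 50.6 F [0.5 0.2 0.3] j [ 28.8  20.2 -29.6  -0.  -40.3  63.8] w 0.0002
```

View pics/t29.png

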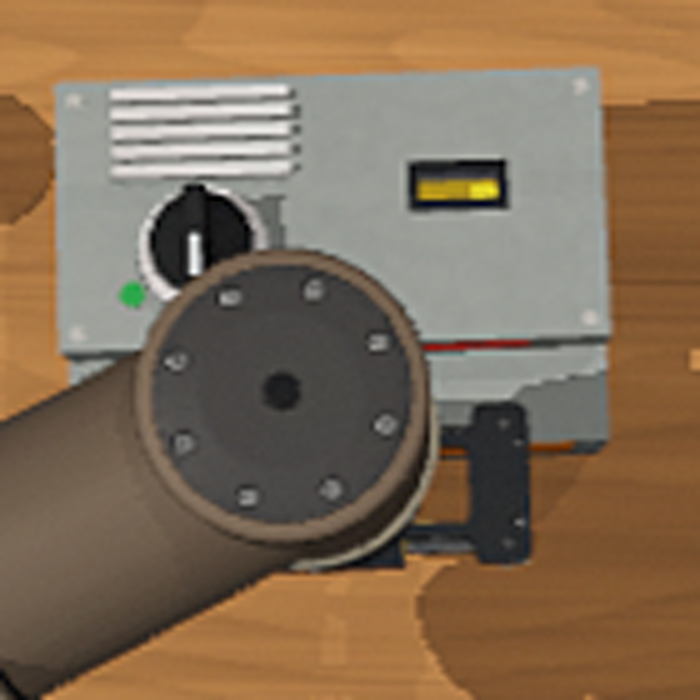

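View pics/w29.png

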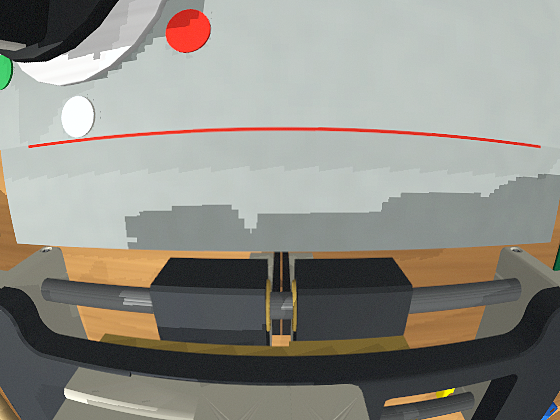

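Run:
```python
from h import *
nxt((.66,.145,.22,2.6))
```

```text
(0.66, 0.145, 0.22, 2.6) [ 126.1  -63.8 -188. ] 0.0
```

apply_moves --commands '[{"dp": [-10, 0, -30], "yaw": 0, "grip": 0}, {"dp": [-10, 0, -90], "yaw": 0, "grip": 0}, {"dp": [-10, 0, -150], "yaw": 0, "grip": 0.5}, {"dp": [0, 0, -195], "yaw": 0, "grip": 0.5}, {"dp": [40, -20, -195], "yaw": 0, "grip": 0.5}, {"dp": [85, -43, -190], "yaw": 0, "grip": 0.5}, {"dp": [126, -63.8, -188], "yaw": 0, "grip": 0.5}, {"dp": [126, -63.8, -188], "yaw": 0, "grip": 0.5}, {"dp": [126, -63.8, -188], "yaw": 0, "grip": 0.5}, {"dp": [126, -63.8, -188], "yaw": 0, "grip": 0.5}]'

```text
time_s: 51.95
tcp_pos: [0.6596, 0.145, 0.22]
eef_rot: [-180.0, -0.0, 2.6]
contact_force: [-0.1, -0.2, -0.5]
gripper_width: 0.0439
```

Run:
```python
from h import *
adv((126,-63.8,-188),0)
st=get_state(); c=capture("wrist"); save("w30",c["color"])
t=capture("top"); save("t30",t["color"],(190,110,330,250),5)
```

```text
cmd [0.6599 0.145  0.22   2.6007] meas [0.6596 0.145  0.22  ] [-1.7999e+02 -2.0000e-02  2.5900e+00] t 51.95 F [-0.1 -0.2 -0.5] j [ 28.9  20.8   0.2   0.  -69.4  63.7] w 0.0439
```

View pics/w30.png

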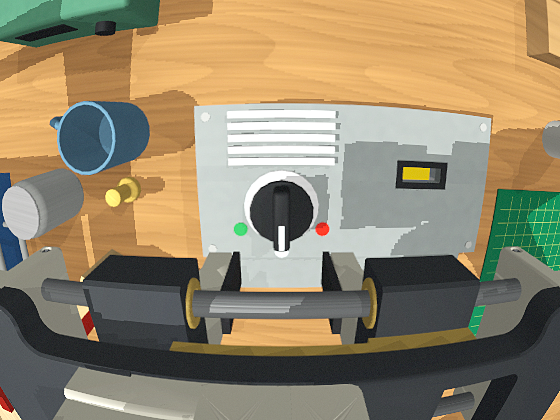

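View pics/t30.png

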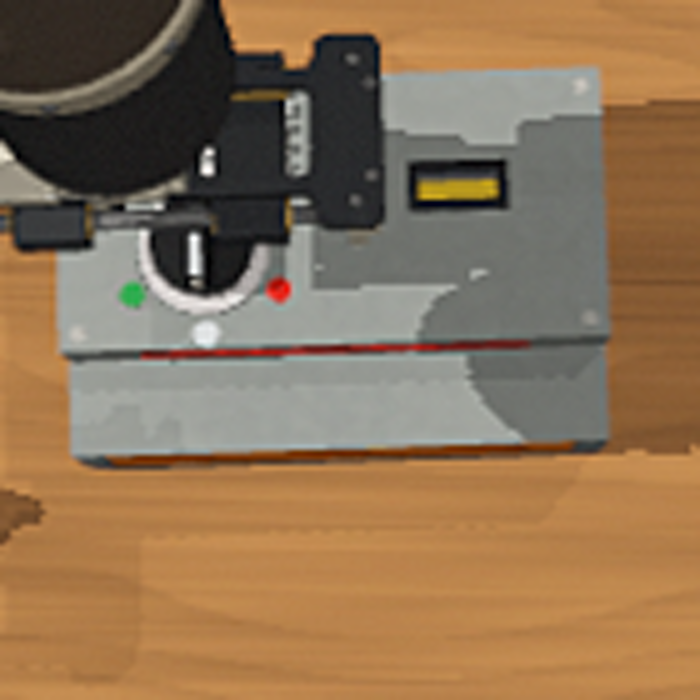

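apply_moves --commands '[{"dp": [0, 0, 50], "yaw": 0, "grip": 0.5}, {"dp": [0, 0, 85], "yaw": 0, "grip": 0.5}, {"dp": [0, 0, 95], "yaw": 0, "grip": 0.5}, {"dp": [0, 0, 95], "yaw": 0, "grip": 0.5}, {"dp": [0, 0, 95], "yaw": 0, "grip": 0.0}, {"dp": [0, 0, 95], "yaw": 0, "grip": 0.0}, {"dp": [0, 0, 95], "yaw": 0, "grip": 0.0}, {"dp": [0, 0, 95], "yaw": 0, "grip": 0.0}, {"dp": [0, 0, 95], "yaw": 0, "grip": 0.0}]' --newtons 30

```text
time_s: 53.18
tcp_pos: [0.6603, 0.145, 0.1251]
eef_rot: [180.0, -0.0, 2.6]
contact_force: [-0.5, -2.5, 3.2]
gripper_width: 0.0126
```

apply_moves --commands '[{"dp": [0, 0, 3], "yaw": 0, "grip": 0.0}, {"dp": [0, 0, 6], "yaw": 0, "grip": 0.0}, {"dp": [0, 0, 9], "yaw": 0, "grip": 0.0}, {"dp": [0, 0, 11], "yaw": 0, "grip": 0.0}, {"dp": [0, 0, 11], "yaw": 0, "grip": 0.0}]'

```text
time_s: 53.8
tcp_pos: [0.6605, 0.145, 0.1169]
eef_rot: [180.0, -0.1, 2.7]
contact_force: [-7.1, -3.7, 21.1]
gripper_width: 0.0126
```

Run:
```python
from h import *
adv((0,0,106),0)
```

```text
cmd [0.6599 0.145  0.114  2.6007] meas [0.6605 0.145  0.1169] [ 1.7997e+02 -1.2000e-01  2.6500e+00] t 53.8 F [-7.1 -3.7 21.1] j [ 28.9  25.2  -7.2   0.1 -57.5  63.7] w 0.0126
```

apply_moves --commands '[{"dp": [0, 0, -1], "yaw": 0.13, "grip": 0.0}, {"dp": [0, 0, -1], "yaw": 0.28, "grip": 0.0}, {"dp": [0, 0, -1], "yaw": 0.43, "grip": 0.0}, {"dp": [0, 0, -1], "yaw": 0.58, "grip": 0.0}, {"dp": [0, 0, -1], "yaw": 0.73, "grip": 0.0}, {"dp": [0, 0, -1], "yaw": 0.88, "grip": 0.0}, {"dp": [0, 0, -1], "yaw": 1.0, "grip": 0.0}, {"dp": [0, 0, -1], "yaw": 1.047, "grip": 0.0}, {"dp": [0, 0, -1], "yaw": 1.047, "grip": 0.0}]'

```text
time_s: 54.92
tcp_pos: [0.6606, 0.1453, 0.117]
eef_rot: [-179.9, -0.1, -57.4]
contact_force: [-5.2, -2.5, 14.8]
gripper_width: 0.0125
```

apply_moves --commands '[{"dp": [0, 0, -4], "yaw": 0, "grip": 0.0}, {"dp": [0, 0, -8], "yaw": 0, "grip": 0.0}, {"dp": [0, 0, -10], "yaw": 0, "grip": 0.0}, {"dp": [0, 0, -10], "yaw": 0, "grip": 0.5}, {"dp": [0, 0, -10], "yaw": 0, "grip": 0.5}, {"dp": [0, 0, -10], "yaw": 0, "grip": 0.5}, {"dp": [0, 0, -10], "yaw": 0, "grip": 0.5}, {"dp": [0, 0, -50], "yaw": 0, "grip": 0.5}, {"dp": [0, 0, -105], "yaw": 0, "grip": 0.5}, {"dp": [0, 0, -105], "yaw": 0, "grip": 0.5}, {"dp": [0, 0, -105], "yaw": 0, "grip": 0.5}]'

```text
time_s: 56.3
tcp_pos: [0.6598, 0.1456, 0.2196]
eef_rot: [-180.0, 0.0, -57.4]
contact_force: [-0.0, 0.0, -0.8]
gripper_width: 0.0437
```

Run:
```python
from h import *
adv((0,0,-106),1.047)
st=get_state(); c=capture("wrist"); save("w31",c["color"])
nxt((.45,.30,.28,-57.4))
```

```text
cmd [  0.6599   0.145    0.22   -57.388 ] meas [0.6598 0.1456 0.2196] [-1.7997e+02  3.0000e-02 -5.7400e+01] t 56.3 F [-0.   0.  -0.8] j [ 28.9  20.8   0.2  -0.  -69.3   3.7] w 0.0437
(0.45, 0.3, 0.28, -57.4) [-243.7   93.2  -60. ] 0.0002
```

View pics/w31.png

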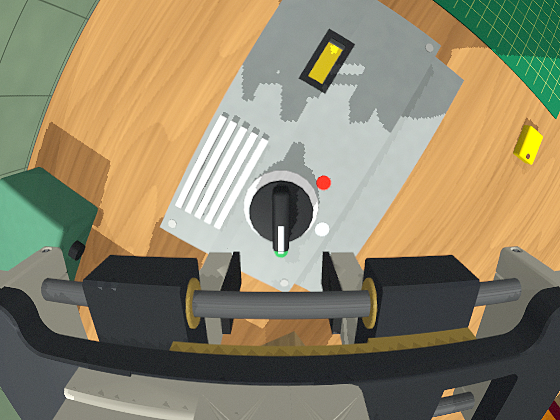

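apply_moves --commands '[{"dp": [0, 0, -40], "yaw": 0, "grip": 0.5}, {"dp": [-50, 19, -60], "yaw": 0, "grip": 0.5}, {"dp": [-105, 40, -60], "yaw": 0, "grip": 0.5}, {"dp": [-160, 61, -60], "yaw": 0, "grip": 0.5}, {"dp": [-215, 82, -60], "yaw": 0, "grip": 0.5}, {"dp": [-244, 93, -60], "yaw": 0, "grip": 0.5}, {"dp": [-244, 93, -60], "yaw": 0, "grip": 0.5}, {"dp": [-244, 93, -60], "yaw": 0, "grip": 0.5}]'

```text
time_s: 57.35
tcp_pos: [0.4501, 0.3006, 0.2788]
eef_rot: [179.9, -0.0, -57.4]
contact_force: [0.1, -0.5, -0.0]
gripper_width: 0.0437
```

Run:
```python
from h import *
adv((-244,93,-60),0)
t=capture("top"); save("t32",t["color"])
s=capture("scene"); save("s32",s["color"]); save("s32b",s["color"],(230,210,430,330),4)
# dial bar height: predicted pointer ends for out / half in
```

```text
cmd [  0.45     0.3004   0.28   -57.388 ] meas [0.4501 0.3006 0.2788] [ 1.7992e+02 -3.0000e-02 -5.7360e+01] t 57.35 F [ 0.1 -0.5 -0. ] j [ 54.5   6.2 -11.4   0.  -72.5 -21.8] w 0.0437
```

View pics/t32.png

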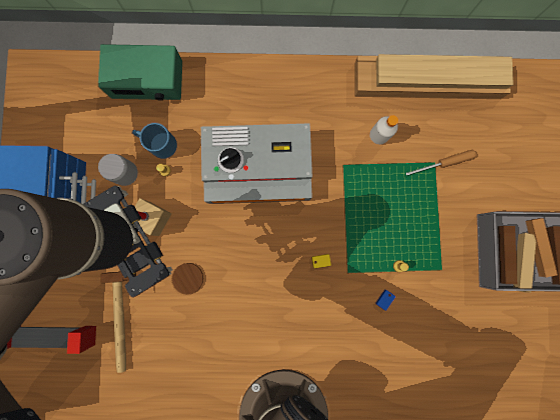

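View pics/s32b.png

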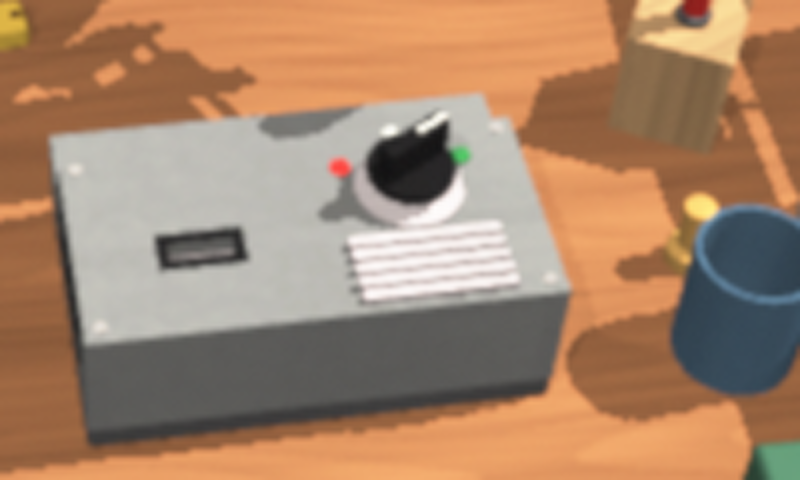

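View pics/s32.png

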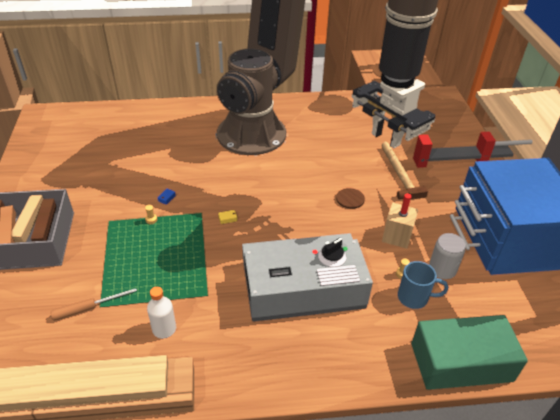

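Run:
```python
import cv2,numpy as np
for n in ("scene0","s32"):
    im=cv2.imread(f"pics/{n}.png").max(2).astype(int); print(n,[im[252:272,u].tolist() for u in (331,335)])
```

```text
scene0 [[23, 25, 26, 29, 36, 37, 35, 31, 62, 135, 177, 186, 196, 223, 212, 216, 245, 237, 205, 235], [20, 23, 26, 27, 33, 37, 38, 34, 70, 139, 183, 222, 245, 245, 217, 230, 248, 228, 211, 242]]
s32 [[25, 30, 38, 39, 40, 40, 37, 34, 65, 141, 183, 193, 203, 228, 219, 221, 248, 241, 213, 240], [38, 40, 41, 40, 40, 39, 39, 36, 71, 143, 189, 227, 248, 248, 222, 235, 251, 233, 218, 245]]
```

The flange edge lies in the same pixel rows as at the start, so the dial is fully out at green. I'm handing the job in.

```bash
python3 -c "
from plant import close_job; print(close_job())"
```

```text
the job is handed in; nothing more can be done
None
```

I did every step in the order asked and handed the job in at about 57 s. The press is loaded, its drawer is shut, and the dial is on green. `close_job()` gave no verdict.

**What I did**
- Turned the dial from red to white.
- Pressed the latch with the rod, which opened the drawer, and stood the rod back in its stand.
- Laid all four tags in the drawer and pushed it shut.
- Turned the dial on to green.

**Last checks**
- **Dial:** the pointer is at the green dot. The flange edge sits in the same pixel rows as at the start, so the dial is fully out.
- **Drawer:** it stayed shut when I backed off, with about 0 N on the tool. In the top picture it looks as it did at the start.
- **Tags:** before shutting, the pictures showed all four apart, with no tags left on the mat.
- **Rod and other objects:** the rod is in its stand, and by eye the other objects look unmoved.

**What did not go cleanly**
- **Shifted tag:** one tag already in the drawer had moved about 3 cm and turned before I shut it. I don't know if that was the announced knock or my gripper brushing it. It measured about 45 by 30 mm instead of 48 by 32, which I put down to its rounded corners, so I left it there as lying flat.
- **Pushing force:** shutting the drawer reached about 33 N along the push (about 42 N with all components together). This was higher than the spring alone explains. I think the fingers, not the gripper's body, were against a hard stop, but I could not confirm that.
- **Wrist camera:** it read 2 to 4 mm off from the fixed cameras, so I aligned the tool by the pictures.

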